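# Move three control units one place on round the programming bench

## Task

Move the three control units on by one place: the finned one goes from the stand to the heat sink to cool, the short one from the heat sink to the red tray, and the narrow one from the red tray to the stand. Each place holds only one unit, so park one of them on the free cork pad meanwhile; at the end each unit lies upright in the middle of its new place, squared up lengthwise with it. Keep the units upright, set them down without dropping them, never lay one on the bare bench, and leave the can, the tape roll and the multimeter where they are.

Things in the scene. Friction and masses are not known exactly. Their poses are not given: they have to be found in the camera images.
- finned_mid (a point): finned control unit: cast aluminium box 120 (x) x 58 (y) x 40 (z) mm with cooling fins running lengthwise on its top and a black connector at its +x end, about 0.3 kg, loose; its sides are flat enough to be gripped across y over the whole height. This point is its centre, half-way up (20 mm above its underside); x along its length, z up. It starts on the stand
- narrow_mid (a point): narrow control unit: dark grey plastic box 112 (x) x 36 (y) x 34 (z) mm with a black connector at its +x end, about 0.15 kg, loose. This point is its centre, half-way up (17 mm above its underside); x along its length, z up. It starts on the red tray
- short_mid (a point): short control unit: sheet steel box 78 (x) x 54 (y) x 36 (z) mm with two round black sockets on its top, about 0.2 kg, loose. This point is its centre, half-way up (18 mm above its underside); x along its length, z up. It starts on the heat sink
- stand_top (a point): programming stand: open white plastic frame, fixed, 130 (x) x 90 (y) mm, 45 mm high; units lie along x across its two 18 mm wide crossbars, which run along y at x = -25 and +25 mm. This point is the middle of the top of the bars, 45 mm above the bench; x along its length, z up
- sink_top (a point): heat sink: solid finned aluminium block, fixed, 130 (x) x 90 (y) mm, 28 mm high with a flat top. This point is the centre of its top, 28 mm above the bench; x along its length, z up
- tray_top (a point): red tray: shallow red tray with a flat grey liner level with its rim, fixed, 130 (x) x 90 (y) mm, 20 mm high. This point is the centre of its flat top, 20 mm above the bench; x along its length, z up
- pad_top (a point): cork pad: flat cork slab, fixed, empty at the start, 130 (x) x 90 (y) mm, 12 mm thick. This point is the centre of its top, 12 mm above the bench; x along its length, z up
- can_mid (a point): bystander: upright steel can, 52 mm in diameter, 115 mm high, loose. This point is its centre, half-way up
- tape_mid (a point): bystander: roll of grey tape lying flat, 80 mm in diameter, 19 mm high, loose. This point is its centre, half-way up
- meter_mid (a point): bystander: red multimeter lying on its back, 130 (x) x 68 (y) x 40 mm with its knob, loose. This point is its centre, 16 mm above the bench

How it is judged:
By the outcome, as a careful person would: the job done as asked, in the order asked, and still so for the second after the job is handed in, with the robot touching nothing.
It also fails if it takes over 106 s, if anything falls off the work surface, if the arm or the gripper's body presses on something with over 40 N, if the wrist force passes 120 N, or if a joint passes its speed limit or range.

## Robot

A 6-joint arm with a two-finger parallel gripper is mounted at the origin on the work surface. World frame = base frame: x ahead of the robot, y to its left, z up, the work surface at z = 0. Lengths are in m, angles in rad, forces in N, time in s.
With the tool pointing down it reaches from about 0.35 to 0.725 m from the base axis. Payload 4.3 kg.
Tool frame: the origin (TCP) lies midway between the tips of the shut fingers; the grasp point (between the pads) lies 19 mm behind it; x points along the fingers, z is the direction in which the jaws open and shut, and the axes are right-handed (so a half turn about x gives the same grasp; the last joint's range is limited). The gripper opens to 85 mm and grips with 20 to 120 N. Pads are 22 mm wide; open, the fingers measure 114 mm over their backs; the gripper's body (76 mm by 85 mm) begins 54 mm behind the grasp point. The pads swing forward as they close: fully open they stand 13 mm farther back than shut.
Start: joints at [1.002, 0.377, 0.081, 1.274, 0, 1.46], TCP at [0.255, 0.516, 0.231] pointing down, gripper open.
Joint ranges: [-2.72, 2.72], [-0.84, 1.66], [-1.02, 1.22], [-1.77, 2.12], [-1.37, 1.28], [-3.14, 3.14]. Speed limits (rad/s): [2.57, 2.57, 3.14, 3.14, 3.14, 3.14].

## Interface

Orientations are given as a rotation vector (axis times angle).
In Python, from rig import robot, optics, order gives the robot as it stands.
- The arm moves only by the tool step_arm, never from a script. Its argument "targets" is a list of rows, each a list of 4 numbers: the shift along the tool's x, y, z in m, then the turn about the tool's x in degrees. A call has 1 to 12 rows; each row shifts and turns the pose as measured when the row begins, along the tool's axes as they then stand; what a row does not reach is not made up. A row lasts 1/12 s, in which the tool goes at most 41.7 mm and 7.16 degrees, less where a joint would pass 70% of its speed; a pose out of reach is approached as far as the arm can. A call is refused whole if a number of a shift passes 0.0417 or a number of a turn 7.16, either way. A call with a gripper value outside its range is refused whole. "hand" is the closure, from -1 (fully open) to 1 (shut), so that 0 is half open, set as the call begins (left out, the last holds). The fingers move at their own pace and stop on an object; "squeeze" is the grip in N (left out, the last holds). Time passes only in rows, so rows that do not move let the fingers close. It gives the time, the measured TCP pose, the force and the opening at its end, in the units of the state.
- robot.get_state(): the state, without advancing time (a new reading comes with each control period).
- optics.grab_frame(name): name is "side" or "top" or "wrist"; returns (picture, depth): 480x640x3 uint8, red, green, blue; 480x640 float32, m along the optical axis (not along the pixel's ray), 0 where there is no reading.
- optics.get_calibration(name): a dict with "K" (3x3 intrinsics, pixels), "R" (3x3) and "t" (3): a world point X has camera coordinates R X + t. Camera axes: x right, y down, z forward; pixel columns grow to the right and rows downward; lengths in m; the calibration is good to about 2 mm. A picture is of the moment at which its call begins: read the wrist's pose just before it. get_calibration takes no time and is no camera call; for the wrist camera it gives the pose at the moment of the call.
- order.sign_off(): hands the job in, once; it reports no verdict.
The state is a dict: "time_s": time; "joints": joint angles; "qd": joint speeds; "joint_torque": joint torques, N m; "ee_pos": TCP position; "tcp_rot": TCP orientation; "force": force on the tool from outside, world axes, zero at the start; "ft_torque": the same for the moment, N m; "finger_gap": opening from 0.0 (shut) to 1.0 (fully open).
Only numpy, scipy, OpenCV 4.12 (cv2) and the standard library are available. Lean on these libraries where they do the work, as an engineer would, in place of code of your own. Each camera call takes 0.05 s, during which the arm holds its last target. There are 200 camera calls.

## Working session

There is one attempt and no reset: what is moved stays moved. The work goes in short steps, Python scripts to look and compute and a tool call to move; the robot and the scene stay as the last step left them, time stands still between calls to the robot, and variables do not carry over. Pictures are saved under pics/ and viewed, about 12 in all and at most 16, crops included, and the job is handed in when it is done.

Besides the shell and the picture viewer there is one more tool, called after "Call:" as name([rows], argument=value, ...), one row to a line, values as JSON. step_arm: Moves the arm, as the interface text tells. Its arguments: {"type":"object","properties":{"targets":{"type":"array","items":{"type":"array","items":{"type":"number"}}},"hand":{"type":"number"},"squeeze":{"type":"number"}},"required":["targets"]}

```bash
ls; mkdir -p pics; python3 - <<'E'
from rig import robot, optics, order
import cv2,numpy as np
s=robot.get_state();print(s)
for n in("top","side"):
    p,d=optics.grab_frame(n);cv2.imwrite(f"pics/{n}0.png",p[:,:,::-1]);np.savez(f"{n}0.npz",p=p,d=d,**optics.get_calibration(n))
    print(n,optics.get_calibration(n))
E
```

```text
pics
{'time_s': 0.0, 'joints': array([ 1.00168686e+00,  3.78086187e-01,  7.96142191e-02,  1.27439112e+00,
       -1.90111966e-07,  1.46050870e+00]), 'qd': array([ 0.00032576,  0.00049049, -0.00056189, -0.00018101, -0.0005209 ,
       -0.00044593]), 'joint_torque': array([ 7.79402890e-04, -4.63598549e+01,  2.69877791e+01,  2.07766512e-02,
       -2.58188893e-04, -1.06269877e-05]), 'ee_pos': array([0.25429388, 0.51497781, 0.23034315]), 'tcp_rot': array([-0.86591284,  1.39389942,  0.86445203]), 'force': array([0.35409866, 0.85078263, 0.80796038]), 'ft_torque': array([-0.05807475, -0.00348943,  0.01089172]), 'finger_gap': 1.0021835527344467}
top {'K': array([[568.54652842,   0.        , 319.46234585],
       [  0.        , 568.54652842, 232.68593056],
       [  0.        ,   0.        ,   1.        ]]), 'R': array([[ 0.02564599, -0.99954495, -0.01588019],
       [-0.98908031, -0.0230649 , -0.14556151],
       [ 0.145129  ,  0.01943985, -0.98922175]]), 't': array([0.00424718, 0.55017863, 1.14832786])}
side {'K': array([[618.56732816,   0.        , 321.55310787],
       [  0.        , 618.56732816, 241.23299971],
       [  0.        ,   0.        ,   1.        ]]), 'R': array([[ 0.72710382, -0.68619811,  0.02126487],
       [-0.32761069, -0.37402746, -0.8676259 ],
       [ 0.60331689,  0.62388751, -0.49676263]]), 't': array([-0.39188392,  0.25081191,  0.90309267])}
```

View pics/top0.png

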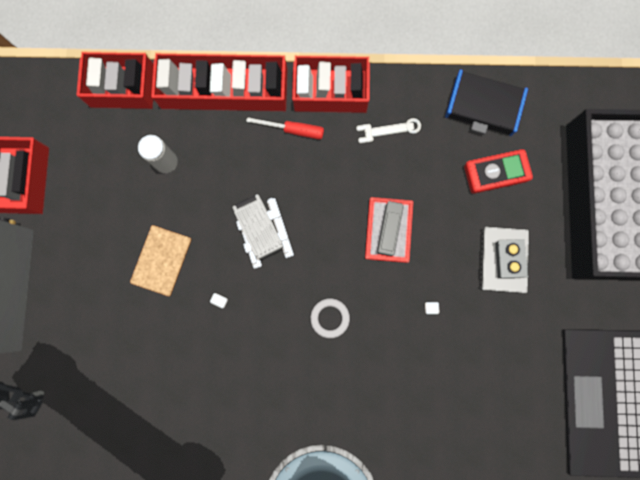

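View pics/side0.png

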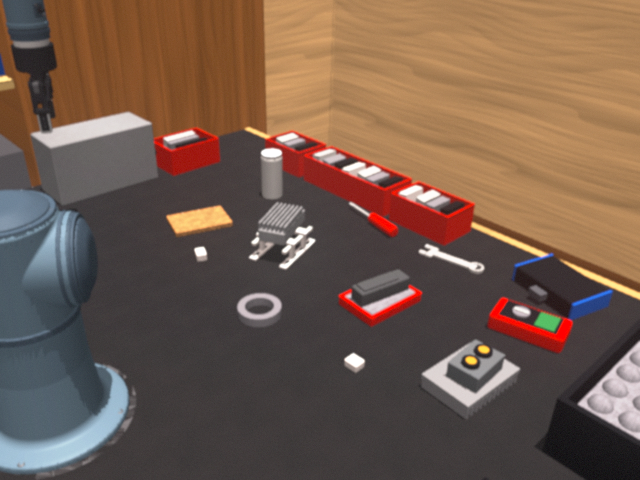

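Top view: cork pad (160,260), stand with finned unit (262,230), tray with narrow unit (390,230), heat sink with short unit (505,260), can (155,150), tape (330,318), meter (498,170).

```bash
cat > h.py <<'E'
import numpy as np,cv2
def cloud(f):
    v,u=np.mgrid[:480,:640]; d=f['d']; K=f['K']
    c=np.stack([(u-K[0,2])/K[0,0]*d,(v-K[1,2])/K[1,1]*d,d],-1)
    return (c-f['t'])@f['R']      # R^T (c-t)
def rect(P,m,z=None):
    m=cv2.morphologyEx(m.astype(np.uint8),cv2.MORPH_OPEN,np.ones((2,2)))
    n,l,s,_=cv2.connectedComponentsWithStats(m)
    if n<2: return None
    q=P[l==1+np.argmax(s[1:,4])]
    (c,(a,b),t)=cv2.minAreaRect((q[:,:2]*1000).astype(np.float32))
    if a<b:a,b,t=b,a,t+90
    t=(t+90)%180-90
    return np.round([*c,a,b,t,np.median(q[:,2])*1000,len(q)],1)
def ray(f,z):   # world points of all pixels on plane z
    v,u=np.mgrid[:480,:640];K=f['K']
    r=np.stack([(u-K[0,2])/K[0,0],(v-K[1,2])/K[1,1],np.ones(u.shape)],-1)@f['R']
    o=-f['R'].T@f['t']; return o+r*((z-o[2])/r[...,2])[...,None]
E
python3 - <<'E'
from h import *
f=dict(np.load('top0.npz'));P=cloud(f);v,u=np.mgrid[:480,:640]
p=f['p'].astype(int)
print('bench z',np.percentile(P[330:400,250:400,2],[5,50,95]))
box={'pad':(125,195,215,300),'stand':(225,300,185,275),'tray':(360,420,190,270),'sink':(475,535,220,300)}
zs={'pad':[(6,18)],'stand':[(38,52),(75,92)],'tray':[(12,28),(46,62)],'sink':[(20,36),(54,75)]}
for n,(a,b,c,d) in box.items():
    for lo,hi in zs[n]:
        m=(u>a)&(u<b)&(v>c)&(v<d)&(P[...,2]>lo/1e3)&(P[...,2]<hi/1e3)
        print(n,lo,hi,rect(P,m))
hsv=cv2.cvtColor(f['p'],cv2.COLOR_RGB2HSV)
B=lambda n:(u>box[n][0])&(u<box[n][1])&(v>box[n][2])&(v<box[n][3])
br=p.min(2)
print('pad colour',rect(ray(f,.012),B('pad')&(hsv[...,1]>60)&(hsv[...,2]>70)))
print('can',rect(P,(u>130)&(u<185)&(v>120)&(v<180)&(P[...,2]>.105)),'meter',rect(P,(u>455)&(u<540)&(v>140)&(v<200)&(P[...,2]>.015)))
im=f['p'][180:300,120:540,::-1]
top=np.hstack([cv2.resize(f['p'][c:d,a:b,::-1],(390,440),interpolation=cv2.INTER_CUBIC) for a,b,c,d in [(225,300,185,275)]])
S=dict(np.load('side0.npz'))
sd=cv2.resize(S['p'][190:275,240:325,::-1],(400,440),interpolation=cv2.INTER_CUBIC)
cv2.imwrite('pics/stand.png',np.hstack([top,sd]))
E
```

```text
bench z [-3.74306633e-03  9.37235448e-05  4.37602704e-03]
pad 6 18 [ 435.6  197.1  421.2  130.7   72.5   12.1 2508. ]
stand 38 52 [587.  112.6  24.3  19.7 -56.   44.3  93. ]
stand 75 92 [542.  156.   98.6   4.   28.4  83.6 113. ]
tray 12 28 [ 497.  -110.6  294.4  121.7  -18.9   19.4 1612. ]
tray 46 62 [489.5 -96.6 282.1  63.  -26.5  51.9 849. ]
sink 20 36 [ 480.8 -216.7  448.3  143.   -81.6   27.7 1592. ]
sink 54 75 [ 465.1 -209.7  436.9   82.6  -77.5   58.7  958. ]
pad colour [ 484.9  354.3  135.8   96.1  -17.3   12.  2829. ]
can [540.7 193.7 512.8  48.4  45.2 114.6 469. ] meter [ 581.5 -204.2  560.1  105.1  -54.9   32.  1957. ]
```

View pics/stand.png

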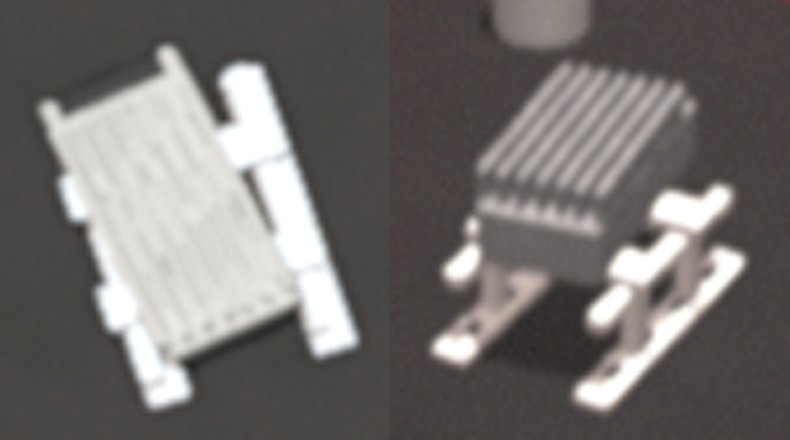

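The stand crop shows two rails on the bench along x and two crossbar ends sticking out on each side; the finned unit's connector end points away (top-left).

```bash
sed -i 's/q=P\[l==1+np.argmax(s\[1:,4\])\]/q=P[(l==1+np.argmax(s[1:,4]))\&m0]/; s/^    m=cv2.morph/    m0=m>0;m=cv2.morph/' h.py
python3 - <<'E'
from h import *
f=dict(np.load('top0.npz'));P=cloud(f);v,u=np.mgrid[:480,:640]
hsv=cv2.cvtColor(f['p'],cv2.COLOR_RGB2HSV);V=hsv[...,2];S=hsv[...,1]
P[...,:2]
box={'pad':(125,195,215,300),'stand':(225,300,185,275),'tray':(360,420,190,270),'sink':(475,535,220,300)}
zs={'pad':[(6,18)],'stand':[(38,52),(72,95)],'tray':[(10,30),(46,62)],'sink':[(18,38),(54,75)]}
B=lambda n:(u>box[n][0])&(u<box[n][1])&(v>box[n][2])&(v<box[n][3])
for n in box:
    for lo,hi in zs[n]:
        m=B(n)&(P[...,2]>lo/1e3)&(P[...,2]<hi/1e3)
        print(n,lo,hi,rect(P,m),rect(ray(f,(lo+hi)/2e3),m))
print('pad colour',rect(ray(f,.012),B('pad')&(S>60)&(V>70)))
print('tray colour',rect(ray(f,.020),B('tray')&((S>120)&(V>70)|(V>120))))
print('sink colour',rect(ray(f,.028),B('sink')&(V>110)))
print('finned',rect(ray(f,.085),B('stand')&(V>110)&(V<236)))
for z in(.0,.045):print('white',rect(ray(f,z),B('stand')&(V>110)))
print('can',rect(P,(u>130)&(u<185)&(v>120)&(v<180)&(P[...,2]>.105)&(P[...,2]<.13)),'meter',rect(P,(u>455)&(u<540)&(v>140)&(v<200)&(P[...,2]>.015)&(P[...,2]<.06)))
E
```

```text
pad 6 18 [ 486.4  355.1  128.7   88.7  -17.1   12.2 2379. ] [ 486.3  354.5  128.4   89.1  -17.3   12.  2379. ]
stand 38 52 [585.1 113.4  21.   17.8 -71.4  44.7  78. ] [584.7 113.2  21.2  18.9 -69.9  45.   78. ]
stand 72 95 [548.8 149.3 108.6  40.4  27.4  84.3 546. ] [547.2 148.3 107.4  40.7  27.4  83.5 546. ]
tray 10 30 [ 563.8 -130.3  129.5   88.2   -3.5   19.4 1451. ] [ 562.9 -130.3  129.1   88.2   -3.6   20.  1451. ]
tray 46 62 [ 562.2 -131.1  110.2   33.2   -9.7   52.4  769. ] [ 561.2 -130.4  109.7   32.7   -9.8   54.   769. ]
sink 18 38 [ 504.6 -371.8  128.5   91.2   -3.1   27.7 1463. ] [ 504.  -371.3  128.5   89.6   -3.2   28.  1463. ]
sink 54 75 [ 503.6 -377.6   75.7   53.1    3.7   59.   876. ] [ 502.6 -375.5   75.1   52.2    4.    64.5  876. ]
pad colour [ 486.   355.4  134.5   93.3  -17.3   12.  2722. ]
tray colour [ 562.8 -130.   133.9   93.5   -3.6   20.  2570. ]
sink colour [ 504.  -372.4  132.2   91.2   -3.    28.  2457. ]
finned [ 546.5  140.3  137.1   74.9   21.2   85.  1702. ]
white [ 560.1  143.4  152.    96.8   20.2    0.  2461. ]
white [ 553.3  137.9  146.4   93.2   20.2   45.  2461. ]
can [ 7.050e+02  3.602e+02  4.640e+01  4.530e+01 -6.000e-01  1.148e+02
  4.310e+02] meter [ 694.7 -362.9  131.8   65.5  -75.9   32.1 1844. ]
```

```bash
cat >> h.py <<'E'
from scipy.spatial.transform import Rotation as Ro
def plan(x,y,z,ang,n=None):
    """rows to TCP (mm) with jaw axis along ang (deg, mod 180)"""
    from rig import robot
    s=robot.get_state();R=Ro.from_rotvec(s['tcp_rot']).as_matrix();p=s['ee_pos']*1e3
    j=np.degrees(np.arctan2(R[1,2],R[0,2]))
    dt=(ang-j+90)%180-90           # world ccw; nearest
    print('t',round(s['time_s'],2),'pos',p.round(1),'jaw',j.round(1),'tilt',np.degrees(np.arccos(-R[2,0])).round(2),'q6',s['joints'][5].round(2),'F',s['force'].round(1),'gap',round(s['finger_gap'],3))
    d=np.array([x,y,z])-p; turn=-dt
    k=n or max(1,int(np.ceil(max(abs(d).max()/33,abs(turn)/6.5))))
    rows=[]
    for i in range(k):
        M=R@Ro.from_euler('x',turn*i/k,degrees=True).as_matrix()
        rows.append([*(M.T@(d/k/1000)).round(4),round(turn/k,2)])
    print('left',d.round(1),'turn',turn.round(2)); print(str([[float(a) for a in r] for r in rows]).replace(' ',''))
if __name__=='__main__':
    import sys; plan(*map(float,sys.argv[1:5]),n=int(sys.argv[5]) if len(sys.argv)>5 else None)
E
python3 h.py 548 147 230 117.4
```

```text
t 0.1 pos [254.3 515.1 230.5] jaw 63.7 tilt 0.1 q6 1.46 F [ 0.3 -0.4 -0.2] gap 1.0
left [ 293.7 -368.1   -0.5] turn -53.69
[[0.0001,-0.0355,-0.0167,-4.47],[0.0001,-0.0341,-0.0194,-4.47],[0.0001,-0.0325,-0.022,-4.47],[0.0001,-0.0307,-0.0245,-4.47],[0.0001,-0.0287,-0.0268,-4.47],[0.0001,-0.0265,-0.0289,-4.47],[0.0001,-0.0242,-0.0309,-4.47],[0.0001,-0.0217,-0.0327,-4.47],[0.0001,-0.0191,-0.0343,-4.47],[0.0001,-0.0163,-0.0357,-4.47],[0.0001,-0.0135,-0.0368,-4.47],[0.0001,-0.0106,-0.0378,-4.47]]
```

Call:
step_arm([
  [0,-0.0355,-0.0165,-4.5],
  [0,-0.034,-0.0195,-4.5],
  [0,-0.0325,-0.022,-4.5],
  [0,-0.0305,-0.0245,-4.5],
  [0,-0.0285,-0.027,-4.5],
  [0,-0.0265,-0.029,-4.5],
  [0,-0.024,-0.031,-4.5],
  [0,-0.0215,-0.0325,-4.5],
  [0,-0.019,-0.0345,-4.5],
  [0,-0.0165,-0.0355,-4.5],
  [0,-0.0135,-0.037,-4.5],
  [0,-0.0105,-0.038,-4.5],
], hand=-1, squeeze=45)

```text
time_s: 1.1
ee_pos: [0.5609, 0.144, 0.2233]
tcp_rot: [-1.594, 0.908, 1.609]
force: [1.0, 0.6, -0.2]
finger_gap: 0.996
```

```bash
cat > w.py <<'E'
import sys;from h import *
from rig import optics
n=sys.argv[1];cam=sys.argv[2] if len(sys.argv)>2 else 'wrist'
c=optics.get_calibration(cam);p,d=optics.grab_frame(cam);np.savez(n+'.npz',p=p,d=d,**c);cv2.imwrite(f'pics/{n}.png',p[:,:,::-1])
E
python3 h.py 548 147 230 117.4; python3 w.py w1
```

```text
t 1.1 pos [560.9 144.  223.3] jaw 121.3 tilt 0.69 q6 -0.4 F [ 1.   0.6 -0.2] gap 0.996
left [-12.9   3.    6.7] turn 3.91
[[-0.0065,0.0095,0.0093,3.91]]
```

View pics/w1.png

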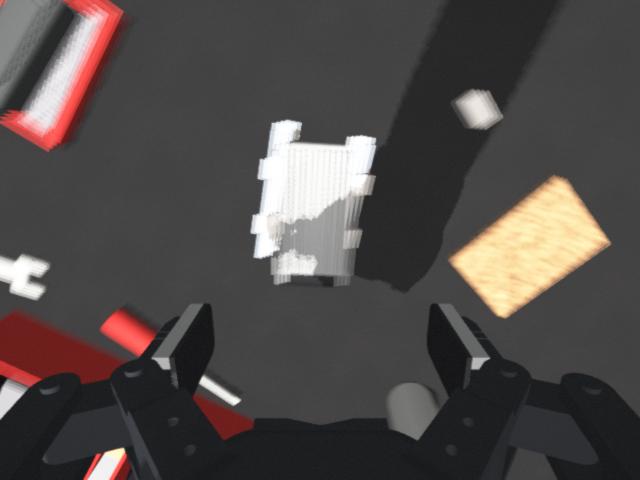

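Wrist view: the finned unit and stand sit at (315,205), blurred because the arm was still moving; I settle and measure again.

Call:
step_arm([
  [-0.005,0.009,0.009,4],
  [0,0,0,0],
  [0,0,0,0],
  [0,0,0,0],
])

```text
time_s: 1.48
ee_pos: [0.5552, 0.1367, 0.2248]
tcp_rot: [-1.541, 0.968, 1.551]
force: [0.0, -0.5, -0.5]
finger_gap: 0.996
```

```bash
python3 w.py w2; python3 - <<'E'
from h import *
f=dict(np.load('w2.npz'));P=cloud(f)
near=(np.hypot(P[...,0]-.55,P[...,1]-.147)<.1)&(f['d']>.1)
Z=P[...,2]
print(np.histogram(Z[near],bins=np.arange(-.01,.1,.005)))
for lo,hi in((70,95),(78,92),(36,54),(3,20)):print(lo,rect(P,near&(Z>lo/1e3)&(Z<hi/1e3)))
V=f['p'].min(2)
E
python3 h.py 548 147 230 117.4
```

```text
(array([    0, 16839,  1021,    16,     3,     1,     1,     0,    59,
        1018,   992,    39,    27,    28,    17,  3721,  1597,   297,
        4433,    54,     0]), array([-0.01 , -0.005,  0.   ,  0.005,  0.01 ,  0.015,  0.02 ,  0.025,
        0.03 ,  0.035,  0.04 ,  0.045,  0.05 ,  0.055,  0.06 ,  0.065,
        0.07 ,  0.075,  0.08 ,  0.085,  0.09 ,  0.095]))
70 [ 554.9  154.5  116.6   25.8   28.6   83.4 1914. ]
78 [544.4 158.   99.7   3.4  28.   83.5 593. ]
36 [596.5 117.2  50.8  18.5  25.   43.2 487. ]
3 [513.3  86.7  16.7  13.4  26.2   3.7  81. ]
t 1.53 pos [555.1 136.9 224.7] jaw 116.6 tilt 0.86 q6 -0.33 F [-0.9 -0.3 -0.5] gap 1.001
left [-7.1 10.1  5.3] turn -0.79
[[-0.0053,0.0019,0.0122,-0.79]]
```

View pics/w2.png

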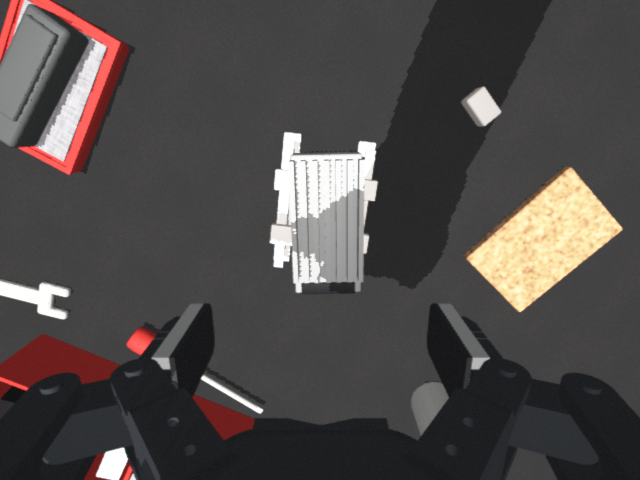

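Sharp now: finned unit at (327,222) with its connector at the bottom (328,287), all four crossbar ends visible (281,180), (281,234), (371,190), (365,243).

```bash
python3 - <<'E'
from h import *
f=dict(np.load('w2.npz'));P=cloud(f)
near=(np.hypot(P[...,0]-.55,P[...,1]-.147)<.1)&(f['d']>.1);Z=P[...,2]
def all_(lo,hi,k=0):
    m=near&(Z>lo/1e3)&(Z<hi/1e3)
    q=(P[m][:,:2]*1e3).astype(np.float32)
    print(lo,hi,cv2.minAreaRect(q),len(q))
all_(60,95);all_(78,95);all_(38,50);all_(36,52)
# colour: bars by white at z .045
E
```

```text
60 95 ((557.9539184570312, 144.7256317138672), (120.73030090332031, 58.188758850097656), 27.841442108154297) 10119
78 95 ((552.545654296875, 141.86920166015625), (100.49678039550781, 58.188758850097656), 27.84144401550293) 4658
38 50 ((553.3963012695312, 138.30523681640625), (116.18685913085938, 90.7882308959961), 20.908159255981445) 1072
36 52 ((553.6102905273438, 138.29043579101562), (117.70891571044922, 90.00164031982422), 19.977142333984375) 1819
```

```bash
python3 h.py 558 144.7 47 117.8
```

```text
t 1.53 pos [555.1 136.9 224.7] jaw 116.6 tilt 0.86 q6 -0.33 F [-0.9 -0.3 -0.5] gap 1.001
left [   2.9    7.8 -177.7] turn -1.19
[[0.0296,-0.0014,0.001,-0.2],[0.0296,-0.0015,0.001,-0.2],[0.0296,-0.0015,0.001,-0.2],[0.0296,-0.0015,0.001,-0.2],[0.0296,-0.0015,0.001,-0.2],[0.0296,-0.0015,0.001,-0.2]]
```

Call:
step_arm([
  [0.02,-0.004,0.003,-0.6],
  [0.03,-0.005,0.003,-0.6],
  [0.03,0,0,0],
  [0.03,0,0,0],
  [0.02,0,0,0],
  [0.01,0,0,0],
  [0,0,0,0],
  [0,0,0,0],
])

```text
time_s: 2.2
ee_pos: [0.5582, 0.1531, 0.0804]
tcp_rot: [-1.571, 0.938, 1.574]
force: [0.2, 0.4, 0.6]
finger_gap: 1.001
```

```bash
python3 h.py 558 144.7 47 117.8
```

```text
t 2.2 pos [558.2 153.1  80.4] jaw 118.9 tilt 0.58 q6 -0.34 F [0.2 0.4 0.6] gap 1.001
left [ -0.2  -8.4 -33.4] turn 1.06
[[0.0167,0.0019,-0.0036,0.53],[0.0167,0.0019,-0.0036,0.53]]
```

Call:
step_arm([
  [0,0.004,-0.007,1],
  [0,0,0,0],
  [0,0,0,0],
])

```text
time_s: 2.45
ee_pos: [0.559, 0.1457, 0.0828]
tcp_rot: [-1.561, 0.947, 1.56]
force: [0.4, 0.1, 0.5]
finger_gap: 1.0
```

```bash
python3 h.py 558 144.7 47 117.8
```

```text
t 2.45 pos [559.  145.7  82.8] jaw 117.9 tilt 0.47 q6 -0.34 F [0.4 0.1 0.5] gap 1.0
left [ -1.   -1.  -35.8] turn 0.12
[[0.0179,0.0006,-0.0001,0.06],[0.0179,0.0006,-0.0001,0.06]]
```

Call:
step_arm([
  [0.018,0,0,0],
  [0.012,0,0,0],
  [0.005,0,0,0],
  [0,0,0,0],
  [0,0,0,0],
])

```text
time_s: 2.87
ee_pos: [0.5648, 0.1455, 0.0533]
tcp_rot: [-1.567, 0.939, 1.548]
force: [0.1, -0.6, 1.1]
finger_gap: 1.0
```

```bash
python3 h.py 558 144.7 47 117.8
```

```text
t 2.87 pos [564.8 145.5  53.3] jaw 117.8 tilt 0.59 q6 -0.34 F [ 0.1 -0.6  1.1] gap 1.0
left [-6.8 -0.8 -6.3] turn 0.04
[[0.0062,0.0065,0.0025,0.04]]
```

Call:
step_arm([
  [0.006,0.006,0.0025,0],
  [0,0,0,0],
  [0,0,0,0],
])

```text
time_s: 3.12
ee_pos: [0.5607, 0.1451, 0.05]
tcp_rot: [-1.569, 0.936, 1.544]
force: [1.0, 0.8, 0.2]
finger_gap: 1.001
```

```bash
python3 h.py 558 144.7 47 117.8
```

```text
t 3.12 pos [560.7 145.1  50. ] jaw 117.8 tilt 0.82 q6 -0.34 F [1.  0.8 0.2] gap 1.001
left [-2.7 -0.4 -3. ] turn 0.03
[[0.003,0.0026,0.0009,0.03]]
```

Call:
step_arm([
  [0.003,0.002,0,0],
  [0,0,0,0],
  [0,0,0,0],
  [0,0,0,0],
  [0,0,0,0],
  [0,0,0,0],
  [0,0,0,0],
  [0,0,0,0],
  [0,0,0,0],
  [0,0,0,0],
], hand=1, squeeze=45)

```text
time_s: 3.95
ee_pos: [0.5607, 0.1444, 0.0489]
tcp_rot: [-1.57, 0.933, 1.541]
force: [-0.1, -0.5, -0.7]
finger_gap: 0.674
```

```bash
python3 h.py 486 355 130 72.8
```

```text
t 3.95 pos [560.7 144.4  48.9] jaw 117.8 tilt 0.96 q6 -0.34 F [-0.1 -0.5 -0.7] gap 0.674
left [-74.7 210.6  81.1] turn 45.03
[[-0.0119,-0.0048,0.0315,6.43],[-0.0119,-0.0012,0.0318,6.43],[-0.0119,0.0024,0.0317,6.43],[-0.0119,0.0059,0.0313,6.43],[-0.0119,0.0094,0.0304,6.43],[-0.0119,0.0127,0.0292,6.43],[-0.0119,0.0159,0.0276,6.43]]
```

Call:
step_arm([
  [-0.01,0,0,0],
  [-0.02,0,0,0],
  [-0.025,0,0,0],
  [-0.015,0,0,0],
  [-0.005,0,0,0],
  [0,0,0,0],
], squeeze=60)

```text
time_s: 4.45
ee_pos: [0.556, 0.1441, 0.126]
tcp_rot: [-1.567, 0.939, 1.548]
force: [-0.3, -0.0, -3.5]
finger_gap: 0.673
```

```bash
python3 h.py 486 355 135 72.8 10;python3 w.py w3
```

```text
t 4.45 pos [556.  144.1 126. ] jaw 117.8 tilt 0.58 q6 -0.34 F [-0.3 -0.  -3.5] gap 0.673
left [-70.  210.9   9. ] turn 45.03
[[-0.0011,-0.0037,0.0219,4.5],[-0.0011,-0.0019,0.0221,4.5],[-0.0011,-0.0002,0.0222,4.5],[-0.0011,0.0016,0.0222,4.5],[-0.0011,0.0033,0.022,4.5],[-0.0011,0.005,0.0216,4.5],[-0.0011,0.0067,0.0212,4.5],[-0.0011,0.0083,0.0206,4.5],[-0.0011,0.0099,0.0199,4.5],[-0.0011,0.0115,0.019,4.5]]
```

View pics/w3.png

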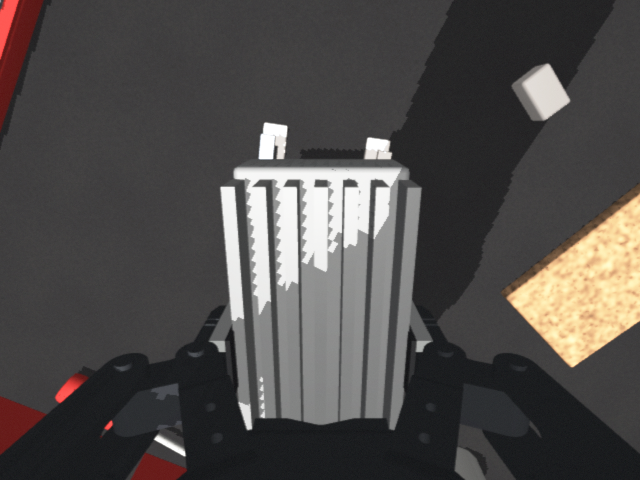

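The finned unit is lifted, level and centred between the pads (unit spanning columns 230–415). On to the pad.

Call:
step_arm([
  [-0.003,-0.003,0.012,3],
  [-0.003,-0.002,0.022,4.5],
  [-0.003,0,0.022,4.5],
  [-0.001,0.0015,0.022,4.5],
  [0,0.0035,0.022,4.5],
  [0,0.005,0.0215,4.5],
  [0,0.0065,0.021,4.5],
  [0,0.0085,0.0205,4.5],
  [0,0.009,0.018,4],
  [0,0.006,0.01,2.5],
  [0,0,0,0],
  [0,0,0,0],
])

```text
time_s: 5.5
ee_pos: [0.481, 0.3359, 0.1175]
tcp_rot: [-1.016, 1.345, 1.009]
force: [0.5, -1.8, -2.0]
finger_gap: 0.672
```

```bash
python3 h.py 486 355 130 72.8; python3 w.py w4; python3 w.py t4 top; python3 - <<'E'
from h import *
f=dict(np.load('t4.npz'));P=cloud(f);Z=P[...,2]
m=(np.hypot(P[...,0]-.553,P[...,1]-.138)<.1)&(f['d']>.1)
q=(P[m&(Z>.037)&(Z<.053)][:,:2]*1e3).astype(np.float32);print('bars',cv2.minAreaRect(q),len(q))
q=(P[m&(Z>.004)&(Z<.053)][:,:2]*1e3).astype(np.float32);print('all',cv2.minAreaRect(q),len(q))
w=dict(np.load('w4.npz'));P=cloud(w);Z=P[...,2]
m=(np.hypot(P[...,0]-.553,P[...,1]-.138)<.1)&(w['d']>.1)
q=(P[m&(Z>.037)&(Z<.053)][:,:2]*1e3).astype(np.float32);print('wrist bars',cv2.minAreaRect(q) if len(q)>5 else 0,len(q))
E
```

```text
t 5.5 pos [481.  335.9 117.5] jaw 74.6 tilt 1.2 q6 0.77 F [ 0.5 -1.8 -2. ] gap 0.672
left [ 5.  19.1 12.5] turn 1.82
[[-0.0128,0.0003,0.0195,1.82]]
bars ((552.8418579101562, 138.13088989257812), (117.96272277832031, 90.05329132080078), 20.139001846313477) 983
all ((552.4552612304688, 141.60662841796875), (190.824951171875, 192.103271484375), 54.50080871582031) 1518
wrist bars ((551.9776611328125, 135.81515502929688), (115.8312759399414, 92.10008239746094), 15.487342834472656) 2793
```

Call:
step_arm([
  [0.01,0,0.019,1.8],
  [0.02,0,0,0],
  [0.025,0,0,0],
  [0.015,0,0,0],
  [0.005,0,0,0],
  [0,0,0,0],
])

```text
time_s: 6.1
ee_pos: [0.4901, 0.3474, 0.0406]
tcp_rot: [-0.988, 1.357, 0.976]
force: [-0.1, -0.6, -2.4]
finger_gap: 0.672
```

```bash
python3 h.py 486 355 16 72.8
```

```text
t 6.1 pos [490.1 347.4  40.6] jaw 72.4 tilt 1.08 q6 0.82 F [-0.1 -0.6 -2.4] gap 0.672
left [ -4.1   7.6 -24.6] turn -0.44
[[0.0245,0.0061,0.0065,-0.44]]
```

Call:
step_arm([
  [0.008,0.006,0.0065,0],
  [0.008,0,0,0],
  [0.003,0,0,0],
  [0,0,0,0],
])

```text
time_s: 6.43
ee_pos: [0.4879, 0.3552, 0.0222]
tcp_rot: [-0.986, 1.355, 0.974]
force: [-0.4, -0.3, -2.3]
finger_gap: 0.672
```

```bash
python3 h.py 486 355 16 72.8
```

```text
t 6.43 pos [487.9 355.2  22.2] jaw 72.2 tilt 0.94 q6 0.84 F [-0.4 -0.3 -2.3] gap 0.672
left [-1.9 -0.2 -6.2] turn -0.56
[[0.0062,0.0018,-0.0006,-0.56]]
```

Call:
step_arm([
  [0.003,0.001,0,0],
  [0.003,0.001,0,0],
  [0.001,0,0,0],
  [0,0,0,0],
])

```text
time_s: 6.77
ee_pos: [0.487, 0.3566, 0.0169]
tcp_rot: [-0.987, 1.351, 0.973]
force: [0.8, 0.3, -2.7]
finger_gap: 0.669
```

```bash
python3 h.py 486 355 16 72.8
```

```text
t 6.77 pos [487.  356.6  16.9] jaw 72.3 tilt 0.79 q6 0.84 F [ 0.8  0.3 -2.7] gap 0.669
left [-1.  -1.6 -0.9] turn -0.53
[[0.0009,0.0005,-0.0019,-0.53]]
```

Call:
step_arm([
  [0.001,0,0,0],
  [0.001,0,0,0],
  [0.001,0,0,0],
  [0,0,0,0],
])

```text
time_s: 7.1
ee_pos: [0.4874, 0.357, 0.0169]
tcp_rot: [-0.987, 1.349, 0.972]
force: [-0.0, -0.2, -2.6]
finger_gap: 0.667
```

Call:
step_arm([
  [0.002,0,0,0],
  [0.002,0,0,0],
  [0,0,0,0],
])

```text
time_s: 7.35
ee_pos: [0.488, 0.3574, 0.0167]
tcp_rot: [-0.987, 1.346, 0.972]
force: [-0.5, 0.2, -3.1]
finger_gap: 0.672
```

Call:
step_arm([
  [0.004,0,0,0],
])

```text
time_s: 7.43
ee_pos: [0.4886, 0.3579, 0.0157]
tcp_rot: [-0.987, 1.343, 0.971]
force: [-14.5, -9.3, 46.1]
finger_gap: 0.671
```

```bash
python3 h.py 486 355 13 72.8
```

```text
t 7.43 pos [488.6 357.9  15.7] jaw 72.3 tilt 0.57 q6 0.84 F [-14.5  -9.3  46.1] gap 0.671
left [-2.6 -2.9 -2.7] turn -0.5
[[0.0028,0.0016,-0.0036,-0.5]]
```

Call:
step_arm([
  [-0.001,0,0,0],
  [0,0,0,0],
  [0,0,0,0],
  [0,0,0,0],
  [0,0,0,0],
], hand=-1)

```text
time_s: 7.85
ee_pos: [0.4908, 0.3592, 0.0175]
tcp_rot: [-0.986, 1.338, 0.971]
force: [-0.1, 0.2, -0.1]
finger_gap: 0.999
```

Call:
step_arm([
  [-0.015,0,0,0],
  [-0.025,0,0,0],
  [-0.03,0,0,0],
  [-0.03,0,0,0],
  [-0.02,0,0,0],
])

```text
time_s: 8.27
ee_pos: [0.4846, 0.3565, 0.1317]
tcp_rot: [-0.987, 1.357, 0.975]
force: [1.3, 0.5, 0.9]
finger_gap: 1.0
```

```bash
python3 h.py 562 -131 150 80.2 ; python3 w.py t5 top
```

```text
t 8.27 pos [484.6 356.5 131.7] jaw 72.3 tilt 1.07 q6 0.84 F [1.3 0.5 0.9] gap 1.0
left [  77.4 -487.5   18.3] turn -7.92
[[-0.0007,-0.0148,-0.0294,-0.53],[-0.0007,-0.0145,-0.0295,-0.53],[-0.0007,-0.0143,-0.0297,-0.53],[-0.0007,-0.014,-0.0298,-0.53],[-0.0007,-0.0137,-0.0299,-0.53],[-0.0007,-0.0134,-0.0301,-0.53],[-0.0007,-0.0132,-0.0302,-0.53],[-0.0007,-0.0129,-0.0303,-0.53],[-0.0007,-0.0126,-0.0304,-0.53],[-0.0007,-0.0123,-0.0305,-0.53],[-0.0007,-0.012,-0.0306,-0.53],[-0.0007,-0.0118,-0.0308,-0.53],[-0.0007,-0.0115,-0.0309,-0.53],[-0.0007,-0.0112,-0.031,-0.53],[-0.0007,-0.0109,-0.0311,-0.53]]
```

Call:
step_arm([
  [-0.01,-0.01,-0.02,-0.5],
  [-0.01,-0.0145,-0.03,-0.5],
  [-0.01,-0.0145,-0.03,-0.5],
  [-0.01,-0.014,-0.03,-0.5],
  [-0.005,-0.0135,-0.03,-0.5],
  [0,-0.0135,-0.03,-0.5],
  [0,-0.013,-0.03,-0.5],
  [0,-0.013,-0.0305,-0.5],
  [0,-0.0125,-0.0305,-0.5],
  [0,-0.0125,-0.0305,-0.5],
  [0,-0.012,-0.0305,-0.5],
  [0,-0.012,-0.031,-0.5],
])

```text
time_s: 9.32
ee_pos: [0.5526, -0.0307, 0.1838]
tcp_rot: [-1.078, 1.296, 1.067]
force: [0.4, -0.2, 0.2]
finger_gap: 0.999
```

```bash
python3 h.py 562 -131 190 80.2 ; python3 w.py t6 top; python3 - <<'E'
from h import *
f=dict(np.load('t5.npz'));P=cloud(f);Z=P[...,2]
V=f['p'].min(2)
cv2.imwrite('pics/t5.png',cv2.resize(f['p'][185:275,225:300,::-1],(450,540),interpolation=cv2.INTER_CUBIC))
for lo,hi in((.037,.053),(.041,.049)):
    m=(np.hypot(P[...,0]-.553,P[...,1]-.138)<.1)&(Z>lo)&(Z<hi)&(V>130)
    q=(P[m][:,:2]*1e3).astype(np.float32);print('bars',cv2.minAreaRect(q),len(q),q.mean(0))
f=dict(np.load('t6.npz'));P=cloud(f);Z=P[...,2]
m=(np.hypot(P[...,0]-.486,P[...,1]-.355)<.1)&(Z>.030)&(Z<.065)
q=(P[m][:,:2]*1e3).astype(np.float32);print('finned on pad',cv2.minAreaRect(q),len(q))
E
```

```text
t 9.32 pos [552.6 -30.7 183.8] jaw 79.4 tilt 0.48 q6 0.02 F [ 0.4 -0.2  0.2] gap 0.999
left [   9.4 -100.3    6.2] turn -0.83
[[-0.0013,-0.0069,-0.0242,-0.21],[-0.0013,-0.0069,-0.0242,-0.21],[-0.0013,-0.0068,-0.0243,-0.21],[-0.0013,-0.0067,-0.0243,-0.21]]
bars ((552.9307861328125, 138.313720703125), (117.92122650146484, 90.46633911132812), 19.918960571289062) 961 [552.4257  138.68033]
bars ((557.3043212890625, 139.57315063476562), (103.30973815917969, 89.85447692871094), 19.918960571289062) 728 [552.60223 138.12697]
finned on pad ((485.5813293457031, 359.1588134765625), (60.72362518310547, 120.6893310546875), 71.87784576416016) 1759
```

View pics/t5.png

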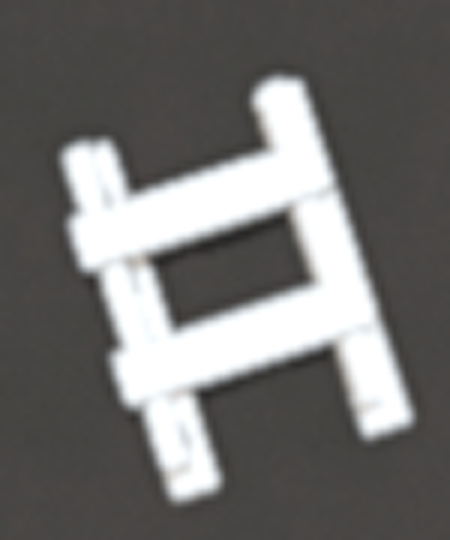

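Stand seen empty: two crossbars and two rails; bars' centre fits (552.8, 138.3) mm at 20°. Finned unit lies on the pad at (486,359), -18°. Next the narrow unit.

Call:
step_arm([
  [0,-0.007,-0.024,-0.2],
  [0,-0.007,-0.024,-0.2],
  [0,-0.005,-0.02,-0.2],
  [0,0,-0.005,0],
  [0,0,0,0],
  [0,0,0,0],
])

```text
time_s: 9.87
ee_pos: [0.5588, -0.1187, 0.1808]
tcp_rot: [-1.078, 1.301, 1.064]
force: [0.0, 0.6, 0.6]
finger_gap: 0.998
```

```bash
python3 h.py 562 -131 100 80.2 ; python3 w.py w7;python3 - <<'E'
from h import *
f=dict(np.load('w7.npz'));P=cloud(f);Z=P[...,2]
b=(np.hypot(P[...,0]-.562,P[...,1]+.131)<.1)&(f['d']>.1)
for lo,hi in((.044,.06),(.03,.06),(.010,.027)):
    q=(P[b&(Z>lo)&(Z<hi)][:,:2]*1e3).astype(np.float32);print(lo,cv2.minAreaRect(q) if len(q)>5 else 0,len(q))
E
```

```text
t 9.87 pos [ 558.8 -118.7  180.8] jaw 79.2 tilt 0.69 q6 -0.13 F [0.  0.6 0.6] gap 0.998
left [  3.2 -12.3 -80.8] turn -0.95
[[0.027,-0.0018,-0.0035,-0.32],[0.027,-0.0018,-0.0035,-0.32],[0.027,-0.0018,-0.0035,-0.32]]
0.044 ((564.1995239257812, -130.01400756835938), (35.70561981201172, 112.74455261230469), 79.78926086425781) 6263
0.03 ((564.3285522460938, -130.04458618164062), (35.90650939941406, 113.2052993774414), 79.68639373779297) 6357
0.01 ((565.2867431640625, -129.74200439453125), (90.33170318603516, 130.537841796875), 86.40545654296875) 9290
```

Call:
step_arm([
  [0.02,-0.003,-0.011,-0.5],
  [0.03,0,0,0],
  [0.03,0,0,0],
  [0.015,0,0,0],
  [0,0,0,0],
  [0,0,0,0],
])

```text
time_s: 10.42
ee_pos: [0.5614, -0.1231, 0.0846]
tcp_rot: [-1.094, 1.289, 1.077]
force: [0.3, -1.4, 0.8]
finger_gap: 1.0
```

```bash
python3 h.py 564 -130 21 79.8
```

```text
t 10.42 pos [ 561.4 -123.1   84.6] jaw 80.4 tilt 0.63 q6 -0.15 F [ 0.3 -1.4  0.8] gap 1.0
left [  2.6  -6.9 -63.6] turn 0.6
[[0.0318,-0.0017,-0.0029,0.3],[0.0318,-0.0017,-0.0029,0.3]]
```

Call:
step_arm([
  [0.01,-0.003,-0.006,0.6],
  [0.02,-0.001,-0.002,0],
  [0.02,0,0,0],
  [0.008,0,0,0],
  [0,0,0,0],
  [0,0,0,0],
])

```text
time_s: 10.92
ee_pos: [0.5706, -0.1326, 0.0305]
tcp_rot: [-1.095, 1.286, 1.061]
force: [-0.6, -0.4, 0.7]
finger_gap: 1.002
```

```bash
python3 h.py 564 -130 21 79.8
```

```text
t 10.92 pos [ 570.6 -132.6   30.5] jaw 79.9 tilt 1.15 q6 -0.16 F [-0.6 -0.4  0.7] gap 1.002
left [-6.6  2.6 -9.5] turn 0.1
[[0.0094,0.0071,0.0015,0.1]]
```

Call:
step_arm([
  [0.008,0.007,0.0015,0],
  [0.004,0.001,0,0],
  [0,0,0,0],
])

```text
time_s: 11.17
ee_pos: [0.5663, -0.1309, 0.0218]
tcp_rot: [-1.099, 1.282, 1.056]
force: [-0.8, -0.1, 0.2]
finger_gap: 1.002
```

```bash
python3 h.py 564 -130 21 79.8
```

```text
t 11.17 pos [ 566.3 -130.9   21.8] jaw 79.9 tilt 1.49 q6 -0.16 F [-0.8 -0.1  0.2] gap 1.002
left [-2.3  0.9 -0.8] turn 0.09
[[0.0008,0.0024,0.0005,0.09]]
```

Call:
step_arm([
  [0,0.001,0,0],
  [0,0,0,0],
  [0,0,0,0],
  [0,0,0,0],
  [0,0,0,0],
  [0,0,0,0],
  [0,0,0,0],
  [0,0,0,0],
  [0,0,0,0],
  [0,0,0,0],
  [0,0,0,0],
  [0,0,0,0],
], hand=1, squeeze=40)

```text
time_s: 12.17
ee_pos: [0.5682, -0.1318, 0.0253]
tcp_rot: [-1.102, 1.28, 1.052]
force: [-0.6, 0.6, -0.5]
finger_gap: 0.413
```

```bash
python3 h.py 552.8 138.3 120 110;python3 -c "
from h import *
from rig import robot
print(Ro.from_rotvec(robot.get_state()['tcp_rot']).as_matrix()[:,0])"
```

```text
t 12.17 pos [ 568.2 -131.8   25.3] jaw 79.9 tilt 1.78 q6 -0.16 F [-0.6  0.6 -0.5] gap 0.413
left [-15.4 270.1  94.7] turn -30.12
[[-0.0111,0.0067,0.0291,-3.35],[-0.0111,0.0049,0.0294,-3.35],[-0.0111,0.0032,0.0297,-3.35],[-0.0111,0.0015,0.0298,-3.35],[-0.0111,-0.0003,0.0299,-3.35],[-0.0111,-0.002,0.0298,-3.35],[-0.0111,-0.0037,0.0296,-3.35],[-0.0111,-0.0055,0.0293,-3.35],[-0.0111,-0.0072,0.029,-3.35]]
[ 0.02506704 -0.01825408 -0.9995191 ]
```

Call:
step_arm([
  [-0.01,0,0,0],
  [-0.02,0,0,0],
  [-0.025,0,0.003,-0.5],
  [-0.02,0.004,0.012,-2],
  [-0.012,0.005,0.022,-3.3],
  [-0.008,0.003,0.03,-3.3],
  [0,0.0015,0.03,-3.3],
  [0,0,0.03,-3.3],
  [0,-0.002,0.03,-3.3],
  [0,-0.0035,0.0295,-3.3],
  [0,-0.0055,0.0295,-3.3],
  [0,-0.006,0.025,-3],
], squeeze=50)

```text
time_s: 13.17
ee_pos: [0.5544, 0.1179, 0.1274]
tcp_rot: [-1.482, 1.031, 1.419]
force: [0.2, -0.6, -1.2]
finger_gap: 0.414
```

```bash
python3 h.py 556.9 139.8 125 110; python3 w.py w8
```

```text
t 13.17 pos [554.4 117.9 127.4] jaw 109.1 tilt 2.01 q6 -0.22 F [ 0.2 -0.6 -1.2] gap 0.414
left [ 2.5 21.9 -2.4] turn -0.87
[[0.0021,-0.0095,0.02,-0.87]]
```

View pics/w8.png

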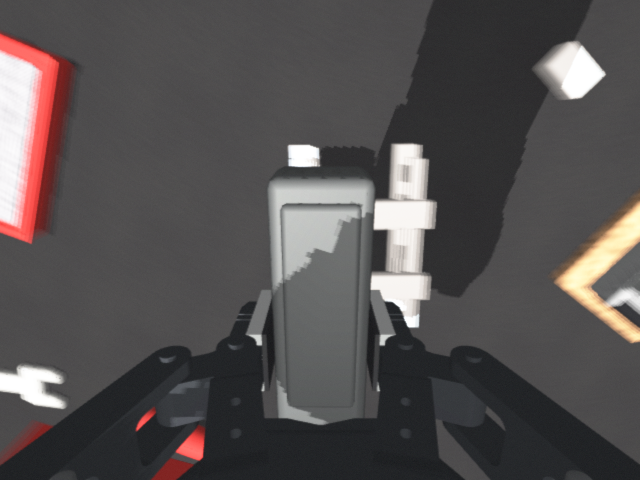

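Narrow unit held straight in the jaws (columns 270–375), stand crossbars to its right at (400,215) and (400,287). Closing in over the stand and measuring the held unit.

Call:
step_arm([
  [0,-0.009,0.02,-0.9],
  [0,-0.001,0.004,0],
  [0,0,0,0],
  [0,0,0,0],
])

```text
time_s: 13.55
ee_pos: [0.5543, 0.1522, 0.129]
tcp_rot: [-1.499, 1.011, 1.44]
force: [0.9, 0.0, -1.0]
finger_gap: 0.414
```

```bash
python3 h.py 556.9 139.8 60 110; python3 w.py w9; cat > held.py <<'E'
import sys;from h import *
n,x,y,lo,hi=sys.argv[1],*map(float,sys.argv[2:6])
f=dict(np.load(n+'.npz'));P=cloud(f);Z=P[...,2]*1e3
b=(np.hypot(P[...,0]*1e3-x,P[...,1]*1e3-y)<75)&(f['d']>.05)&(Z>lo)&(Z<hi)
q=P[b]*1e3;print(cv2.minAreaRect(q[:,:2].astype(np.float32)),len(q))
c=np.linalg.lstsq(np.c_[q[:,:2]-q[:,:2].mean(0),np.ones(len(q))],q[:,2],rcond=None)[0];print('plane slope deg',np.degrees(c[:2]).round(2),'z',c[2].round(1))
E
python3 held.py w9 556.9 139.8 135 165
```

```text
t 13.55 pos [554.3 152.2 129. ] jaw 110.7 tilt 1.91 q6 -0.19 F [ 0.9  0.  -1. ] gap 0.414
left [  2.6 -12.4 -69. ] turn 0.72
[[0.0231,0.0012,-0.0036,0.24],[0.0231,0.0012,-0.0036,0.24],[0.0231,0.0012,-0.0036,0.24]]
((545.2140502929688, 149.2366943359375), (104.1541748046875, 60.688232421875), 36.283267974853516) 27702
plane slope deg [1.11 0.03] z 154.0
```

Call:
step_arm([
  [0.015,0.003,-0.01,0.7],
  [0.02,0.001,-0.003,0],
  [0.015,0,0,0],
  [0.004,0,0,0],
  [0,0,0,0],
])

```text
time_s: 14.02
ee_pos: [0.5587, 0.1318, 0.0758]
tcp_rot: [-1.487, 1.022, 1.422]
force: [0.7, 0.7, -1.3]
finger_gap: 0.411
```

```bash
python3 h.py 556.9 139.8 51 110; python3 w.py w10; python3 - <<'E'
from h import *
from rig import robot
p=robot.get_state()['ee_pos']*1e3
f=dict(np.load('w10.npz'));P=cloud(f)*1e3
D=P-p;R=Ro.from_rotvec(robot.get_state()['tcp_rot']).as_matrix();L=D@R   # tool coords
for r in (slice(100,200),slice(60,320)):
    S=L[r,230:420].reshape(-1,3);m=(S[:,0]>-45)&(S[:,0]<-20)&(f['d'][r,230:420].ravel()>.05)&(abs(S[:,2])<25)
    print(np.percentile(S[m],[0.5,50,99.5],axis=0).round(1),m.sum())
E
```

```text
t 14.02 pos [558.7 131.8  75.8] jaw 109.5 tilt 2.13 q6 -0.21 F [ 0.7  0.7 -1.3] gap 0.411
left [ -1.8   8.  -24.8] turn -0.48
[[0.0246,-0.0003,0.0088,-0.48]]
[[-25.7  52.2 -16.5]
 [-23.8  55.9   0.9]
 [-20.2  59.5  18.4]] 2553
[[-29.3   8.9 -20.7]
 [-27.   36.9   0.9]
 [-20.3  59.2  22.3]] 15122
```

Call:
step_arm([
  [0.006,0,0.006,-0.5],
  [0.008,0,0.001,0],
  [0.004,0,0,0],
  [0,0,0,0],
])

```text
time_s: 14.4
ee_pos: [0.5589, 0.1384, 0.0593]
tcp_rot: [-1.495, 1.013, 1.424]
force: [0.3, -1.0, -1.4]
finger_gap: 0.407
```

```bash
python3 h.py 556.8 138.9 51 110
```

```text
t 14.4 pos [558.9 138.4  59.3] jaw 110.0 tilt 2.35 q6 -0.21 F [ 0.3 -1.  -1.4] gap 0.407
left [-2.1  0.5 -8.3] turn 0.01
[[0.0082,0.0021,0.0014,0.01]]
```

Call:
step_arm([
  [0.004,0.002,0,0],
  [0.004,0.001,0,0],
  [0.001,0,0,0],
])

```text
time_s: 14.65
ee_pos: [0.5571, 0.1377, 0.0505]
tcp_rot: [-1.497, 1.012, 1.423]
force: [-2.7, -0.3, 8.5]
finger_gap: 0.412
```

```bash
python3 h.py 556.8 138.9 50 110
```

```text
t 14.65 pos [557.1 137.7  50.5] jaw 110.1 tilt 2.45 q6 -0.21 F [-2.7 -0.3  8.5] gap 0.412
left [-0.3  1.2 -0.5] turn 0.06
[[0.0005,-0.0001,0.0012,0.06]]
```

Call:
step_arm([
  [0.001,0,0.001,0],
  [0,0,0,0],
])

```text
time_s: 14.82
ee_pos: [0.5572, 0.1376, 0.051]
tcp_rot: [-1.499, 1.013, 1.42]
force: [0.0, 0.0, -0.9]
finger_gap: 0.416
```

Call:
step_arm([
  [0,0,0,0],
  [0,0,0,0],
  [0,0,0,0],
  [0,0,0,0],
], hand=-1)

```text
time_s: 15.15
ee_pos: [0.5583, 0.1378, 0.0518]
tcp_rot: [-1.5, 1.011, 1.418]
force: [0.7, 0.4, 0.2]
finger_gap: 0.954
```

Call:
step_arm([
  [-0.012,0,0,0],
  [-0.025,0,0,0],
  [-0.03,0,0,0],
  [-0.03,0,0,0],
  [-0.02,0,0,0],
  [0,0,0,0],
  [0,0,0,0],
])

```text
time_s: 15.73
ee_pos: [0.5512, 0.1399, 0.1711]
tcp_rot: [-1.497, 1.014, 1.423]
force: [-0.6, -0.0, -0.2]
finger_gap: 1.001
```

```bash
python3 h.py 503.5 -376 180 93.8; python3 w.py w11;python3 w.py t11 top; python3 - <<'E'
from h import *
for n in('w11','t11'):
    f=dict(np.load(n+'.npz'));P=cloud(f)*1e3;Z=P[...,2]
    b=(np.hypot(P[...,0]-552,P[...,1]-138)<80)&(f['d']>.1)
    for lo,hi in((68,90),(37,53)):
        q=(P[b&(Z>lo)&(Z<hi)][:,:2]).astype(np.float32);print(n,lo,cv2.minAreaRect(q) if len(q)>5 else 0,len(q))
E
```

```text
t 15.73 pos [551.2 139.9 171.1] jaw 110.0 tilt 2.43 q6 -0.2 F [-0.6 -0.  -0.2] gap 1.001
left [ -47.7 -515.9    8.9] turn 16.24
[[-0.0001,0.0139,-0.0293,1.02],[-0.0001,0.0133,-0.0295,1.02],[-0.0001,0.0128,-0.0297,1.02],[-0.0001,0.0123,-0.03,1.02],[-0.0001,0.0117,-0.0302,1.02],[-0.0001,0.0112,-0.0304,1.02],[-0.0001,0.0107,-0.0306,1.02],[-0.0001,0.0101,-0.0308,1.02],[-0.0001,0.0096,-0.0309,1.02],[-0.0001,0.009,-0.0311,1.02],[-0.0001,0.0085,-0.0313,1.02],[-0.0001,0.0079,-0.0314,1.02],[-0.0001,0.0074,-0.0315,1.02],[-0.0001,0.0068,-0.0317,1.02],[-0.0001,0.0062,-0.0318,1.02],[-0.0001,0.0057,-0.0319,1.02]]
w11 68 ((553.5884399414062, 137.08627319335938), (112.94703674316406, 36.08445358276367), 20.23019790649414) 8066
w11 37 ((553.455078125, 137.98846435546875), (116.84024047851562, 90.24330139160156), 20.24561309814453) 3583
t11 68 ((538.294189453125, 131.5811309814453), (82.25277709960938, 35.957366943359375), 20.47692108154297) 574
t11 37 ((553.0111083984375, 138.31915283203125), (117.67073822021484, 90.20206451416016), 19.991283416748047) 399
```

Call:
step_arm([
  [-0.003,0.009,-0.02,1],
  [-0.003,0.0135,-0.0295,1],
  [-0.002,0.013,-0.0295,1],
  [0,0.0125,-0.03,1],
  [0,0.012,-0.03,1],
  [0,0.011,-0.0305,1],
  [0,0.0105,-0.0305,1],
  [0,0.01,-0.031,1],
  [0,0.0095,-0.031,1],
  [0,0.009,-0.031,1],
  [0,0.0085,-0.0315,1],
  [0,0.008,-0.0315,1],
])

```text
time_s: 16.83
ee_pos: [0.5038, -0.2437, 0.1613]
tcp_rot: [-1.322, 1.138, 1.307]
force: [0.5, 0.2, -0.1]
finger_gap: 1.0
```

```bash
python3 h.py 503.5 -376 180 93.8
```

```text
t 16.83 pos [ 503.8 -243.7  161.3] jaw 98.3 tilt 0.49 q6 -0.71 F [ 0.5  0.2 -0.1] gap 1.0
left [  -0.3 -132.3   18.7] turn 4.46
[[-0.0036,0.0038,-0.0262,0.89],[-0.0036,0.0034,-0.0263,0.89],[-0.0036,0.003,-0.0263,0.89],[-0.0036,0.0026,-0.0264,0.89],[-0.0036,0.0022,-0.0264,0.89]]
```

Tilt came back to 0.5°.

Call:
step_arm([
  [-0.004,0.004,-0.026,0.9],
  [-0.004,0.0035,-0.026,0.9],
  [-0.004,0.003,-0.026,0.9],
  [-0.003,0.0025,-0.02,0.9],
  [0,0,-0.008,0.5],
  [0,0,0,0],
  [0,0,0,0],
])

```text
time_s: 17.42
ee_pos: [0.4946, -0.3586, 0.1627]
tcp_rot: [-1.242, 1.184, 1.263]
force: [-0.3, -0.7, 0.8]
finger_gap: 1.0
```

```bash
python3 h.py 503.5 -376 180 93.8; python3 w.py w12;python3 - <<'E'
from h import *
f=dict(np.load('w12.npz'));P=cloud(f)*1e3;Z=P[...,2]
b=(np.hypot(P[...,0]-503,P[...,1]+374)<82)&(f['d']>.1)
for lo,hi in((52,75),(20,36)):
    q=(P[b&(Z>lo)&(Z<hi)]).astype(np.float32);print(lo,cv2.minAreaRect(q[:,:2]) if len(q)>5 else 0,len(q),np.median(q[:,2]))
E
```

```text
t 17.42 pos [ 494.6 -358.6  162.7] jaw 93.3 tilt 0.71 q6 -0.79 F [-0.3 -0.7  0.8] gap 1.0
left [  8.9 -17.4  17.3] turn -0.46
[[-0.0175,-0.0077,-0.0178,-0.46]]Traceback (most recent call last):
  File "<stdin>", line 5, in <module>
cv2.error: OpenCV(4.12.0) /io/opencv/modules/imgproc/src/convhull.cpp:143: error: (-215:Assertion failed) total >= 0 && (depth == CV_32F || depth == CV_32S) in function 'convexHull'
```

View pics/w12.png

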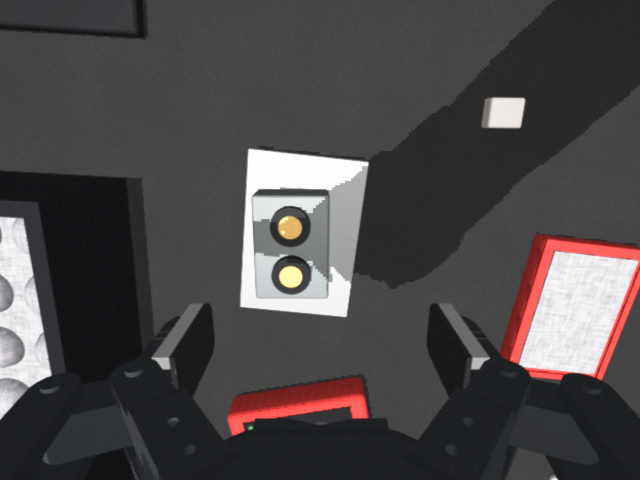

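Short unit on the heat sink at (290,245), sink (305,232), multimeter behind at (300,400), tray right.

```bash
python3 - <<'E'
from h import *
f=dict(np.load('w12.npz'));P=cloud(f)*1e3;Z=P[...,2]
b=(np.hypot(P[...,0]-503,P[...,1]+374)<84)&(f['d']>.1)
print(np.histogram(Z[b],bins=np.arange(-10,80,5)))
for lo,hi in((45,75),(18,36)):
    q=np.ascontiguousarray(P[b&(Z>lo)&(Z<hi)],dtype=np.float32);print(lo,cv2.minAreaRect(np.ascontiguousarray(q[:,:2])),len(q),np.median(q[:,2]))
E
```

```text
(array([    0, 11335,   148,     0,     0,    31,   245,  9515,    76,
          85,    79,    88,   279,  5141,  2475,     0,     0]), array([-10,  -5,   0,   5,  10,  15,  20,  25,  30,  35,  40,  45,  50,
        55,  60,  65,  70,  75]))
45 ((504.7930908203125, -377.4360656738281), (77.93769836425781, 54.18678665161133), 3.0015788078308105) 7983 56.797085
18 ((505.75689697265625, -371.7764892578125), (90.23554992675781, 130.1747589111328), 87.14738464355469) 9875 26.424006
```

Call:
step_arm([
  [0.015,-0.007,-0.012,0],
  [0.025,-0.003,-0.007,0],
  [0.025,0,-0.002,0],
  [0.015,0,0,0],
  [0.003,0,0,0],
  [0,0,0,0],
])

```text
time_s: 17.97
ee_pos: [0.5068, -0.3684, 0.0761]
tcp_rot: [-1.248, 1.176, 1.275]
force: [0.6, 0.1, 0.1]
finger_gap: 1.0
```

```bash
python3 h.py 504.8 -377.4 30 93.3
```

```text
t 17.97 pos [ 506.8 -368.4   76.1] jaw 94.0 tilt 0.9 q6 -0.8 F [0.6 0.1 0.1] gap 1.0
left [ -2.   -9.  -46.1] turn 0.74
[[0.023,0.001,-0.0047,0.37],[0.023,0.001,-0.0047,0.37]]
```

Call:
step_arm([
  [0.003,0.002,-0.009,0.7],
  [0.008,0.001,-0.003,0],
  [0.012,0,0,0],
  [0.006,0,0,0],
  [0,0,0,0],
])

```text
time_s: 18.38
ee_pos: [0.5065, -0.3811, 0.0496]
tcp_rot: [-1.245, 1.181, 1.262]
force: [-0.7, 0.3, 0.3]
finger_gap: 1.0
```

```bash
python3 h.py 504.8 -377.4 30 93.3
```

```text
t 18.38 pos [ 506.5 -381.1   49.6] jaw 93.5 tilt 0.56 q6 -0.81 F [-0.7  0.3  0.3] gap 1.0
left [ -1.7   3.7 -19.6] turn 0.16
[[0.0196,0.0013,0.0037,0.16]]
```

Call:
step_arm([
  [0.009,0.001,0.003,0.2],
  [0.009,0.001,0,0],
  [0.003,0.001,0,0],
  [0,0,0,0],
])

```text
time_s: 18.72
ee_pos: [0.5037, -0.3791, 0.0284]
tcp_rot: [-1.245, 1.183, 1.256]
force: [0.7, -0.0, -0.3]
finger_gap: 1.0
```

```bash
python3 h.py 504.8 -377.4 30 93.3
```

```text
t 18.72 pos [ 503.7 -379.1   28.4] jaw 93.2 tilt 0.38 q6 -0.8 F [ 0.7 -0.  -0.3] gap 1.0
left [1.1 1.7 1.6] turn -0.09
[[-0.0016,-0.0011,0.0016,-0.09]]
```

Call:
step_arm([
  [-0.003,-0.001,0.0015,0],
  [0,0,0,0],
  [0,0,0,0],
  [0,0,0,0],
  [0,0,0,0],
  [0,0,0,0],
  [0,0,0,0],
  [0,0,0,0],
  [0,0,0,0],
], hand=1, squeeze=45)

```text
time_s: 19.47
ee_pos: [0.5044, -0.3771, 0.0318]
tcp_rot: [-1.244, 1.183, 1.257]
force: [-0.9, 0.2, -0.7]
finger_gap: 0.627
```

```bash
python3 h.py 565 -130 120 86.4 12
```

```text
t 19.47 pos [ 504.4 -377.1   31.8] jaw 93.2 tilt 0.43 q6 -0.8 F [-0.9  0.2 -0.7] gap 0.627
left [ 60.6 247.1  88.2] turn 6.82
[[-0.0073,-0.0062,0.0203,0.57],[-0.0073,-0.006,0.0204,0.57],[-0.0073,-0.0058,0.0204,0.57],[-0.0073,-0.0055,0.0205,0.57],[-0.0073,-0.0053,0.0205,0.57],[-0.0073,-0.0051,0.0206,0.57],[-0.0073,-0.0049,0.0206,0.57],[-0.0073,-0.0047,0.0207,0.57],[-0.0073,-0.0045,0.0207,0.57],[-0.0073,-0.0043,0.0208,0.57],[-0.0073,-0.0041,0.0208,0.57],[-0.0073,-0.0039,0.0209,0.57]]
```

Call:
step_arm([
  [-0.01,0,0,0],
  [-0.02,0,0,0],
  [-0.022,-0.002,0.005,0.3],
  [-0.02,-0.004,0.014,0.6],
  [-0.01,-0.006,0.02,0.6],
  [-0.003,-0.006,0.0215,0.6],
  [0,-0.006,0.0215,0.6],
  [0,-0.006,0.0215,0.6],
  [0,-0.006,0.0215,0.6],
  [0,-0.0055,0.0215,0.6],
  [0,-0.0055,0.0215,0.6],
  [0,-0.005,0.0215,0.6],
], squeeze=55)

```text
time_s: 20.47
ee_pos: [0.5565, -0.1849, 0.1279]
tcp_rot: [-1.162, 1.237, 1.171]
force: [-0.1, -0.7, -3.3]
finger_gap: 0.623
```

```bash
python3 h.py 564.5 -129.8 120 86.4
```

```text
t 20.47 pos [ 556.5 -184.9  127.9] jaw 86.7 tilt 0.3 q6 -0.37 F [-0.1 -0.7 -3.3] gap 0.623
left [ 8.  55.1 -7.9] turn 0.28
[[0.004,-0.0024,0.0277,0.14],[0.004,-0.0023,0.0277,0.14]]
```

Call:
step_arm([
  [0,-0.003,0.021,0.2],
  [0,-0.003,0.016,0],
  [0,-0.001,0.008,0],
  [0,0,0,0],
  [0,0,0,0],
])

```text
time_s: 20.88
ee_pos: [0.567, -0.1336, 0.1308]
tcp_rot: [-1.164, 1.235, 1.173]
force: [-0.2, -1.3, -3.1]
finger_gap: 0.623
```

```bash
python3 h.py 564.5 -129.8 120 86.4; python3 w.py w13; cat > hl.py <<'E'
import sys
from h import *
from rig import robot
s=robot.get_state();p=s['ee_pos']*1e3;R=Ro.from_rotvec(s['tcp_rot']).as_matrix()
f=dict(np.load(sys.argv[1]+'.npz'));L=(cloud(f)*1e3-p)@R
m=(L[...,0]>-45)&(L[...,0]<-15)&(f['d']>.05)&(abs(L[...,2])<32)&(L[...,1]>14)
print('front y,z range',np.percentile(L[m][:,1:],[.3,99.7],axis=0).round(1),m.sum())
E
python3 hl.py w13
```

```text
t 20.88 pos [ 567.  -133.6  130.8] jaw 86.8 tilt 0.31 q6 -0.29 F [-0.2 -1.3 -3.1] gap 0.623
left [ -2.5   3.8 -10.8] turn 0.41
[[0.0108,0.0026,0.0036,0.41]]
front y,z range [[ 14.1 -25.5]
 [ 38.8  27.6]] 12160
```

Call:
step_arm([
  [0.015,0.002,0.002,0.4],
  [0.025,0.001,0.001,0],
  [0.03,0,0,0],
  [0.015,0,0,0],
  [0.003,0,0,0],
  [0,0,0,0],
])

```text
time_s: 21.43
ee_pos: [0.5655, -0.1388, 0.0427]
tcp_rot: [-1.158, 1.241, 1.153]
force: [-0.8, 0.9, -2.9]
finger_gap: 0.623
```

```bash
python3 h.py 564.3 -130.9 25 86.4
```

```text
t 21.43 pos [ 565.5 -138.8   42.7] jaw 85.8 tilt 0.16 q6 -0.28 F [-0.8  0.9 -2.9] gap 0.623
left [ -1.2   7.9 -17.7] turn -0.56
[[0.0177,0.0018,0.0079,-0.56]]
```

Call:
step_arm([
  [0.005,0.002,0.0065,-0.6],
  [0.006,0,0.001,0],
  [0.003,0,0,0],
  [0,0,0,0],
])

```text
time_s: 21.77
ee_pos: [0.5657, -0.1331, 0.0306]
tcp_rot: [-1.167, 1.236, 1.156]
force: [-0.3, 0.1, -1.5]
finger_gap: 0.622
```

```bash
python3 h.py 564.3 -130.9 25 86.4
```

```text
t 21.77 pos [ 565.7 -133.1   30.6] jaw 86.4 tilt 0.41 q6 -0.28 F [-0.3  0.1 -1.5] gap 0.622
left [-1.4  2.2 -5.6] turn -0.05
[[0.0056,0.0016,0.0021,-0.05]]
```

Call:
step_arm([
  [0.003,0.001,0.002,0],
  [0.002,0.001,0.001,0],
  [0.001,0,0,0],
])

```text
time_s: 22.02
ee_pos: [0.5655, -0.1301, 0.0259]
tcp_rot: [-1.17, 1.234, 1.153]
force: [-0.9, -0.3, -2.0]
finger_gap: 0.624
```

```bash
python3 h.py 564.3 -130.9 24 86.4
```

```text
t 22.02 pos [ 565.5 -130.1   25.9] jaw 86.4 tilt 0.62 q6 -0.27 F [-0.9 -0.3 -2. ] gap 0.624
left [-1.2 -0.8 -1.9] turn -0.03
[[0.0018,0.0012,-0.0009,-0.03]]
```

Call:
step_arm([
  [0.0025,0.001,-0.001,0],
])

```text
time_s: 22.1
ee_pos: [0.5656, -0.1308, 0.0241]
tcp_rot: [-1.171, 1.232, 1.152]
force: [1.7, 3.5, 12.7]
finger_gap: 0.62
```

Call:
step_arm([
  [0.001,0,0,0],
])

```text
time_s: 22.18
ee_pos: [0.5657, -0.1307, 0.024]
tcp_rot: [-1.172, 1.231, 1.152]
force: [-3.5, 0.8, 8.0]
finger_gap: 0.621
```

In contact; release and rise.

Call:
step_arm([
  [0,0,0,0],
  [0,0,0,0],
  [0,0,0,0],
  [0,0,0,0],
], hand=-1)

```text
time_s: 22.52
ee_pos: [0.5675, -0.1316, 0.0259]
tcp_rot: [-1.175, 1.229, 1.148]
force: [-0.8, 0.7, -0.2]
finger_gap: 1.0
```

Call:
step_arm([
  [-0.012,0,0,0],
  [-0.025,0,0,0],
  [-0.035,0,0,0],
  [-0.035,0,0,0],
  [-0.025,0,0,0],
  [0,0,0,0],
  [0,0,0,0],
])

```text
time_s: 23.1
ee_pos: [0.564, -0.1309, 0.1619]
tcp_rot: [-1.173, 1.231, 1.15]
force: [0.5, -0.2, -0.2]
finger_gap: 1.005
```

```bash
python3 h.py 485.6 359 180 72 ; python3 w.py w14;python3 - <<'E'
from h import *
f=dict(np.load('w14.npz'));P=cloud(f)*1e3;Z=P[...,2]
b=(np.hypot(P[...,0]-564,P[...,1]+130)<84)&(f['d']>.1)
for lo,hi in((38,70),(10,28)):
    q=np.ascontiguousarray(P[b&(Z>lo)&(Z<hi)],dtype=np.float32);print(lo,cv2.minAreaRect(np.ascontiguousarray(q[:,:2])),len(q),np.median(q[:,2]))
E
```

```text
t 23.1 pos [ 564.  -130.9  161.9] jaw 86.4 tilt 0.84 q6 -0.27 F [ 0.5 -0.2 -0.2] gap 1.005
left [-78.4 489.9  18.1] turn 14.39
[[-0.0014,0.0073,0.0323,0.96],[-0.0014,0.0078,0.0321,0.96],[-0.0014,0.0083,0.032,0.96],[-0.0014,0.0089,0.0319,0.96],[-0.0014,0.0094,0.0317,0.96],[-0.0014,0.0099,0.0315,0.96],[-0.0014,0.0104,0.0314,0.96],[-0.0014,0.011,0.0312,0.96],[-0.0014,0.0115,0.031,0.96],[-0.0014,0.012,0.0308,0.96],[-0.0014,0.0125,0.0306,0.96],[-0.0014,0.013,0.0304,0.96],[-0.0014,0.0135,0.0302,0.96],[-0.0014,0.014,0.0299,0.96],[-0.0014,0.0145,0.0297,0.96]]
38 ((565.8513793945312, -129.52272033691406), (54.140201568603516, 77.98407745361328), 86.68692016601562) 7717 48.80495
10 ((565.2994995117188, -129.684326171875), (90.33626556396484, 130.55055236816406), 86.39754486083984) 10020 18.188833
```

Short unit is within 0.6 mm and 0.3° of the tray. Now back for the finned unit.

Call:
step_arm([
  [-0.004,0.005,0.02,1],
  [-0.004,0.008,0.0325,1],
  [-0.004,0.0085,0.0325,1],
  [-0.002,0.009,0.032,1],
  [0,0.0095,0.032,1],
  [0,0.01,0.0315,1],
  [0,0.0105,0.0315,1],
  [0,0.011,0.031,1],
  [0,0.0115,0.031,1],
  [0,0.012,0.031,1],
  [0,0.0125,0.0305,1],
  [0,0.013,0.0305,1],
])

```text
time_s: 24.15
ee_pos: [0.4982, 0.2585, 0.1548]
tcp_rot: [-0.992, 1.348, 0.986]
force: [1.0, -0.1, 0.2]
finger_gap: 0.999
```

```bash
python3 h.py 485.6 359 180 72
```

```text
t 24.15 pos [498.2 258.5 154.8] jaw 73.0 tilt 0.75 q6 0.67 F [ 1.  -0.1  0.2] gap 0.999
left [-12.6 100.5  25.2] turn 0.96
[[-0.0065,0.0104,0.023,0.24],[-0.0065,0.0105,0.023,0.24],[-0.0065,0.0106,0.0229,0.24],[-0.0065,0.0107,0.0229,0.24]]
```

Call:
step_arm([
  [-0.005,0.01,0.023,0.3],
  [-0.005,0.01,0.023,0.3],
  [-0.003,0.01,0.018,0.2],
  [0,0.003,0.006,0],
  [0,0,0,0],
  [0,0,0,0],
])

```text
time_s: 24.65
ee_pos: [0.4796, 0.3433, 0.1562]
tcp_rot: [-0.988, 1.366, 0.987]
force: [-0.6, -0.3, 0.3]
finger_gap: 0.997
```

```bash
python3 h.py 485.6 359 120 72;python3 w.py w15;python3 - <<'E'
from h import *
f=dict(np.load('w15.npz'));P=cloud(f)*1e3;Z=P[...,2]
b=(np.hypot(P[...,0]-485,P[...,1]-358)<84)&(f['d']>.1)
for lo,hi in((25,70),(5,18)):
    q=np.ascontiguousarray(P[b&(Z>lo)&(Z<hi)],dtype=np.float32);print(lo,cv2.minAreaRect(np.ascontiguousarray(q[:,:2])),len(q),np.median(q[:,2]))
E
```

```text
t 24.65 pos [479.6 343.3 156.2] jaw 72.7 tilt 1.59 q6 0.82 F [-0.6 -0.3  0.3] gap 0.997
left [  6.   15.7 -36.2] turn 0.67
[[0.0179,-0.0008,0.0088,0.34],[0.0179,-0.0007,0.0088,0.34]]
25 ((486.7093811035156, 359.9803466796875), (57.995704650878906, 120.88626098632812), 72.15748596191406) 12978 39.674873
5 ((488.2882385253906, 357.21343994140625), (90.24755859375, 129.3719940185547), 72.78821563720703) 4561 10.345668
```

Call:
step_arm([
  [0.015,-0.002,0.012,0.5],
  [0.025,0,0.005,0],
  [0.025,0,0.002,0],
  [0.015,0,0,0],
  [0.003,0,0,0],
  [0,0,0,0],
])

```text
time_s: 25.2
ee_pos: [0.4883, 0.3508, 0.069]
tcp_rot: [-0.974, 1.375, 0.97]
force: [0.1, 0.0, -0.1]
finger_gap: 0.999
```

```bash
python3 h.py 486.7 360 15 72.2
```

```text
t 25.2 pos [488.3 350.8  69. ] jaw 71.5 tilt 1.7 q6 0.84 F [ 0.1  0.  -0.1] gap 0.999
left [ -1.6   9.2 -54. ] turn -0.71
[[0.0269,0.0018,0.0048,-0.36],[0.0269,0.0018,0.0048,-0.36]]
```

Call:
step_arm([
  [0.006,0.002,0.007,-0.7],
  [0.013,0.001,0.003,0],
  [0.015,0,0,0],
  [0.008,0,0,0],
  [0.002,0,0,0],
  [0,0,0,0],
])

```text
time_s: 25.7
ee_pos: [0.4923, 0.3611, 0.028]
tcp_rot: [-0.981, 1.363, 0.976]
force: [-0.5, -0.9, 0.1]
finger_gap: 1.002
```

```bash
python3 h.py 486.7 360 15 72.2
```

```text
t 25.7 pos [492.3 361.1  28. ] jaw 72.1 tilt 1.24 q6 0.84 F [-0.5 -0.9  0.1] gap 1.002
left [ -5.6  -1.1 -13. ] turn -0.12
[[0.0131,0.0049,-0.0025,-0.12]]
```

Call:
step_arm([
  [0.009,0.006,-0.0025,0],
  [0.004,0.001,0,0],
  [0.001,0,0,0],
])

```text
time_s: 25.95
ee_pos: [0.487, 0.3619, 0.0168]
tcp_rot: [-0.981, 1.358, 0.975]
force: [-0.0, -0.1, 0.3]
finger_gap: 0.997
```

```bash
python3 h.py 486.7 360 15 72.2
```

```text
t 25.95 pos [487.  361.9  16.8] jaw 72.1 tilt 0.96 q6 0.85 F [-0.  -0.1  0.3] gap 0.997
left [-0.3 -1.9 -1.8] turn -0.13
[[0.0018,-0.0003,-0.0019,-0.13]]
```

Call:
step_arm([
  [0.001,0,-0.0015,0],
  [0,0,0,0],
  [0,0,0,0],
  [0,0,0,0],
  [0,0,0,0],
  [0,0,0,0],
  [0,0,0,0],
  [0,0,0,0],
], hand=1, squeeze=45)

```text
time_s: 26.62
ee_pos: [0.4877, 0.3606, 0.0174]
tcp_rot: [-0.981, 1.356, 0.974]
force: [-0.8, -0.2, 0.1]
finger_gap: 0.672
```

```bash
python3 h.py 505 -372 150 86.9
```

```text
t 26.62 pos [487.7 360.6  17.4] jaw 72.1 tilt 0.87 q6 0.85 F [-0.8 -0.2  0.1] gap 0.672
left [  17.3 -732.6  132.6] turn -14.85
[[-0.0054,-0.0105,-0.0302,-0.65],[-0.0054,-0.0102,-0.0303,-0.65],[-0.0054,-0.0098,-0.0304,-0.65],[-0.0054,-0.0095,-0.0305,-0.65],[-0.0054,-0.0091,-0.0306,-0.65],[-0.0054,-0.0088,-0.0307,-0.65],[-0.0054,-0.0084,-0.0308,-0.65],[-0.0054,-0.0081,-0.0309,-0.65],[-0.0054,-0.0077,-0.031,-0.65],[-0.0054,-0.0074,-0.0311,-0.65],[-0.0054,-0.007,-0.0311,-0.65],[-0.0054,-0.0067,-0.0312,-0.65],[-0.0054,-0.0063,-0.0313,-0.65],[-0.0054,-0.006,-0.0314,-0.65],[-0.0054,-0.0056,-0.0314,-0.65],[-0.0054,-0.0053,-0.0315,-0.65],[-0.0054,-0.0049,-0.0315,-0.65],[-0.0054,-0.0046,-0.0316,-0.65],[-0.0054,-0.0042,-0.0316,-0.65],[-0.0054,-0.0039,-0.0317,-0.65],[-0.0054,-0.0035,-0.0317,-0.65],[-0.0054,-0.0031,-0.0318,-0.65],[-0.0054,-0.0028,-0.0318,-0.65]]
```

Call:
step_arm([
  [-0.01,0,0,0],
  [-0.02,0,0,0],
  [-0.03,0,0,0],
  [-0.03,0,0,0],
  [-0.03,-0.003,-0.008,-0.3],
  [-0.02,-0.007,-0.016,-0.6],
  [-0.008,-0.01,-0.024,-0.6],
  [-0.003,-0.0105,-0.03,-0.6],
  [-0.001,-0.01,-0.0305,-0.6],
  [-0.001,-0.01,-0.0305,-0.6],
  [-0.001,-0.0095,-0.0305,-0.6],
  [-0.001,-0.0095,-0.031,-0.6],
], squeeze=65)

```text
time_s: 27.62
ee_pos: [0.5018, 0.1488, 0.1887]
tcp_rot: [-1.053, 1.316, 1.046]
force: [1.3, 0.2, -2.4]
finger_gap: 0.67
```

```bash
python3 h.py 505 -372 155 86.9
```

```text
t 27.62 pos [501.8 148.8 188.7] jaw 77.5 tilt 0.69 q6 0.39 F [ 1.3  0.2 -2.4] gap 0.67
left [   3.2 -520.8  -33.7] turn -9.37
[[0.0024,-0.0072,-0.0317,-0.59],[0.0024,-0.0069,-0.0318,-0.59],[0.0024,-0.0066,-0.0319,-0.59],[0.0024,-0.0063,-0.0319,-0.59],[0.0024,-0.0059,-0.032,-0.59],[0.0024,-0.0056,-0.032,-0.59],[0.0024,-0.0053,-0.0321,-0.59],[0.0024,-0.0049,-0.0322,-0.59],[0.0024,-0.0046,-0.0322,-0.59],[0.0024,-0.0043,-0.0322,-0.59],[0.0024,-0.004,-0.0323,-0.59],[0.0024,-0.0036,-0.0323,-0.59],[0.0024,-0.0033,-0.0324,-0.59],[0.0024,-0.003,-0.0324,-0.59],[0.0024,-0.0026,-0.0324,-0.59],[0.0024,-0.0023,-0.0324,-0.59]]
```

Call:
step_arm([
  [0,-0.007,-0.0315,-0.6],
  [0,-0.007,-0.032,-0.6],
  [0,-0.0065,-0.032,-0.6],
  [0,-0.0065,-0.032,-0.6],
  [0,-0.006,-0.032,-0.6],
  [0,-0.0055,-0.032,-0.6],
  [0,-0.0055,-0.032,-0.6],
  [0,-0.005,-0.032,-0.6],
  [0,-0.0045,-0.032,-0.6],
  [0,-0.0045,-0.032,-0.6],
  [0,-0.004,-0.032,-0.6],
  [0,-0.0035,-0.03,-0.6],
])

```text
time_s: 28.62
ee_pos: [0.5026, -0.2571, 0.2027]
tcp_rot: [-1.155, 1.255, 1.14]
force: [0.9, 0.7, -2.7]
finger_gap: 0.673
```

```bash
python3 h.py 505 -372 145 86.9
```

```text
t 28.62 pos [ 502.6 -257.1  202.7] jaw 85.1 tilt 0.63 q6 -0.5 F [ 0.9  0.7 -2.7] gap 0.673
left [   2.4 -114.9  -57.7] turn -1.77
[[0.0147,-0.003,-0.0284,-0.44],[0.0147,-0.0028,-0.0284,-0.44],[0.0147,-0.0026,-0.0284,-0.44],[0.0147,-0.0023,-0.0285,-0.44]]
```

Call:
step_arm([
  [0.008,-0.003,-0.025,-0.5],
  [0.012,-0.003,-0.024,-0.5],
  [0.012,-0.002,-0.02,-0.4],
  [0.008,-0.001,-0.012,-0.3],
  [0.004,0,-0.004,0],
  [0,0,0,0],
  [0,0,0,0],
])

```text
time_s: 29.2
ee_pos: [0.504, -0.3538, 0.1619]
tcp_rot: [-1.176, 1.244, 1.153]
force: [-0.4, -0.0, -1.9]
finger_gap: 0.668
```

```bash
python3 h.py 505 -372 100 86.9; python3 w.py w16; python3 hl.py w16; python3 - <<'E'
from h import *
f=dict(np.load('w16.npz'));P=cloud(f)*1e3;Z=P[...,2]
b=(np.hypot(P[...,0]-505,P[...,1]+372)<84)&(f['d']>.1)&(Z>15)&(Z<36)
q=np.ascontiguousarray(P[b][:,:2],dtype=np.float32);print(cv2.minAreaRect(q) if len(q)>9 else 0,len(q))
E
```

```text
t 29.2 pos [ 504.  -353.8  161.9] jaw 86.4 tilt 0.84 q6 -0.65 F [-0.4 -0.  -1.9] gap 0.668
left [  1.  -18.2 -61.9] turn -0.45
[[0.0311,-0.0009,-0.0086,-0.23],[0.0311,-0.0008,-0.0086,-0.23]]
front y,z range [[ 14.2 -28.4]
 [ 60.6  29.3]] 25763
((450.9155578613281, -369.2131042480469), (89.53888702392578, 21.048383712768555), 87.84757232666016) 2929
```

View pics/w16.png

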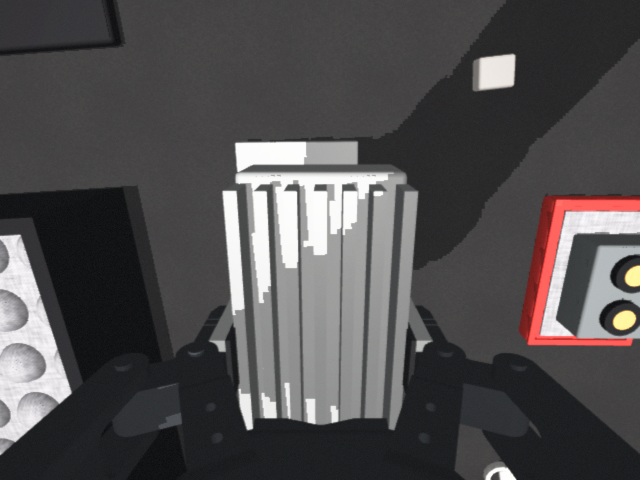

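Finned unit held straight in the jaws (columns 225–415), short unit lies on the tray at right. Lowering onto the heat sink.

Call:
step_arm([
  [0.012,-0.001,-0.013,-0.4],
  [0.022,0,-0.006,-0.1],
  [0.025,0,-0.002,0],
  [0.018,0,0,0],
  [0.005,0,0,0],
  [0,0,0,0],
])

```text
time_s: 29.75
ee_pos: [0.5083, -0.3744, 0.0813]
tcp_rot: [-1.196, 1.235, 1.16]
force: [0.0, 0.8, -2.6]
finger_gap: 0.672
```

```bash
python3 h.py 505.7 -372.3 34 87
```

```text
t 29.75 pos [ 508.3 -374.4   81.3] jaw 87.5 tilt 1.25 q6 -0.69 F [ 0.   0.8 -2.6] gap 0.672
left [ -2.6   2.1 -47.3] turn 0.53
[[0.0236,0.0016,0.0015,0.26],[0.0236,0.0016,0.0014,0.26]]
```

Call:
step_arm([
  [0.008,0.002,0.001,0.5],
  [0.014,0.001,0,0],
  [0.012,0.001,0,0],
  [0.004,0,0,0],
  [0,0,0,0],
])

```text
time_s: 30.17
ee_pos: [0.5074, -0.3744, 0.0459]
tcp_rot: [-1.196, 1.238, 1.149]
force: [-0.8, 0.3, -3.2]
finger_gap: 0.67
```

```bash
python3 h.py 505.7 -372.3 34 87
```

```text
t 30.17 pos [ 507.4 -374.4   45.9] jaw 87.1 tilt 1.62 q6 -0.68 F [-0.8  0.3 -3.2] gap 0.67
left [ -1.7   2.1 -11.9] turn 0.09
[[0.0118,0.002,0.0023,0.09]]
```

Call:
step_arm([
  [0.005,0.0015,0.002,0],
  [0.005,0.0005,0,0],
  [0.002,0,0,0],
  [0,0,0,0],
])

```text
time_s: 30.5
ee_pos: [0.5073, -0.3734, 0.0359]
tcp_rot: [-1.2, 1.237, 1.145]
force: [0.6, -0.2, -2.7]
finger_gap: 0.663
```

```bash
python3 h.py 505.7 -372.3 34 87
```

```text
t 30.5 pos [ 507.3 -373.4   35.9] jaw 87.1 tilt 1.88 q6 -0.68 F [ 0.6 -0.2 -2.7] gap 0.663
left [-1.6  1.1 -1.9] turn 0.1
[[0.0018,0.0017,0.0011,0.1]]
```

Call:
step_arm([
  [0.0025,0.0025,0.001,0],
])

```text
time_s: 30.58
ee_pos: [0.5066, -0.3734, 0.0347]
tcp_rot: [-1.204, 1.236, 1.142]
force: [4.4, -0.3, 9.1]
finger_gap: 0.669
```

Call:
step_arm([
  [0.0015,0.001,0,0],
])

```text
time_s: 30.67
ee_pos: [0.5067, -0.3735, 0.0348]
tcp_rot: [-1.205, 1.234, 1.139]
force: [-1.2, 4.0, 8.8]
finger_gap: 0.669
```

Call:
step_arm([
  [0.0025,0,0,0],
])

```text
time_s: 30.75
ee_pos: [0.5071, -0.3735, 0.0341]
tcp_rot: [-1.206, 1.233, 1.138]
force: [-2.1, 3.4, 8.2]
finger_gap: 0.668
```

Call:
step_arm([
  [0.001,0,0,0],
  [0.001,0,0,0],
], squeeze=20)

```text
time_s: 30.92
ee_pos: [0.5071, -0.3735, 0.0343]
tcp_rot: [-1.207, 1.233, 1.137]
force: [-1.1, 2.3, 2.7]
finger_gap: 0.673
```

Call:
step_arm([
  [0,0,0,0],
  [0,0,0,0],
  [0,0,0,0],
  [0,0,0,0],
], hand=-1)

```text
time_s: 31.25
ee_pos: [0.5084, -0.375, 0.0356]
tcp_rot: [-1.211, 1.233, 1.133]
force: [-0.3, -0.1, -0.7]
finger_gap: 0.999
```

Call:
step_arm([
  [-0.012,0,0,0],
  [-0.025,0,0,0],
  [-0.035,0,0,0],
  [-0.035,0,0,0],
  [-0.03,0,0,0],
  [0,0,0,0],
  [0,0,0,0],
])

```text
time_s: 31.83
ee_pos: [0.5028, -0.3695, 0.181]
tcp_rot: [-1.209, 1.234, 1.135]
force: [-0.2, 0.5, 0.2]
finger_gap: 0.999
```

```bash
python3 h.py 480 -200 240 86.9; python3 w.py w17; python3 - <<'E'
from h import *
f=dict(np.load('w17.npz'));P=cloud(f)*1e3;Z=P[...,2]
b=(np.hypot(P[...,0]-505,P[...,1]+372)<84)&(f['d']>.1)
for lo,hi in((42,80),(18,36)):
    q=np.ascontiguousarray(P[b&(Z>lo)&(Z<hi)],dtype=np.float32);print(lo,cv2.minAreaRect(np.ascontiguousarray(q[:,:2])),len(q),np.median(q[:,2]))
E
```

```text
t 31.83 pos [ 502.8 -369.5  181. ] jaw 87.1 tilt 2.49 q6 -0.68 F [-0.2  0.5  0.2] gap 0.999
left [-22.8 169.5  59. ] turn 0.17
[[-0.0108,0.0049,0.0277,0.03],[-0.0108,0.0049,0.0277,0.03],[-0.0108,0.0049,0.0277,0.03],[-0.0108,0.005,0.0277,0.03],[-0.0108,0.005,0.0277,0.03],[-0.0108,0.005,0.0277,0.03]]
42 ((506.4468688964844, -372.0422058105469), (58.23204803466797, 121.0744400024414), 87.41170501708984) 12216 54.420086
18 ((505.77423095703125, -371.83563232421875), (90.23538208007812, 130.19798278808594), 87.07389831542969) 4978 26.427786
```

Within 0.7 mm and 0.3°. Clear the arm and take a final overview.

Call:
step_arm([
  [-0.015,-0.005,0.015,0],
  [-0.02,-0.01,0.028,0],
  [-0.01,-0.01,0.028,0],
  [-0.005,-0.01,0.028,0],
  [0,-0.01,0.025,0],
  [0,0,0.01,0],
  [0,0,0,0],
  [0,0,0,0],
])

```text
time_s: 32.55
ee_pos: [0.5519, -0.2317, 0.2229]
tcp_rot: [-1.198, 1.239, 1.14]
force: [1.0, -1.4, -0.1]
finger_gap: 1.0
```

```bash
python3 h.py 480 -250 240 86.9; python3 w.py tF top; python3 w.py sF side; python3 - <<'E'
from h import *
for n in('top0','tF'):
    f=dict(np.load(n+'.npz'));P=cloud(f)*1e3;Z=P[...,2]
    for nm,x,y,r,lo,hi in(('can',705,360,60,100,125),('meter',695,-363,90,12,50),('tape',420,0,400,8,24)):
        if nm=='tape':
            b=np.zeros(Z.shape,bool);b[290:345,300:360]=1
        else:b=np.hypot(P[...,0]-x,P[...,1]-y)<r
        q=np.ascontiguousarray(P[b&(Z>lo)&(Z<hi)][:,:2],dtype=np.float32);print(n,nm,cv2.minAreaRect(q) if len(q)>9 else 0,len(q))
E
python3 -c "
import cv2
cv2.imwrite('pics/fin.png',cv2.vconcat([cv2.resize(cv2.imread('pics/tF.png')[100:330,100:560],(600,300)),cv2.resize(cv2.imread('pics/sF.png')[130:430,140:590],(600,300*600//600))]))"
```

```text
t 32.55 pos [ 551.9 -231.7  222.9] jaw 86.8 tilt 1.97 q6 -0.44 F [ 1.  -1.4 -0.1] gap 1.0
left [-71.9 -18.3  17.1] turn -0.06
[[-0.006,0.0235,-0.0076,-0.02],[-0.006,0.0235,-0.0076,-0.02],[-0.006,0.0235,-0.0075,-0.02]]
top0 can ((705.8787231445312, 360.2571105957031), (49.230430603027344, 49.67230987548828), 16.485532760620117) 526
top0 meter ((696.32861328125, -362.50018310546875), (69.04702758789062, 132.21910095214844), 13.588228225708008) 1982
top0 tape ((374.2013854980469, -7.362709045410156), (78.38420104980469, 77.25467681884766), 1.519602656364441) 657
tF can ((704.876708984375, 360.2655334472656), (49.95252227783203, 49.845237731933594), 6.798712253570557) 529
tF meter ((706.0659790039062, -307.0135498046875), (28.12034034729004, 52.153656005859375), 49.96958923339844) 229
tF tape ((374.22833251953125, -7.398311614990234), (78.41297912597656, 77.34561157226562), 1.4222991466522217) 659
```

View pics/fin.png

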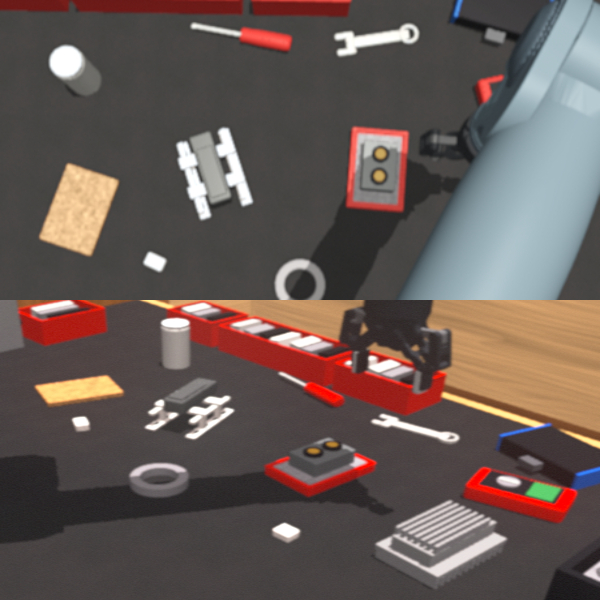

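All three units sit upright on their new places, the pad is empty. The top view hides the meter, so I check it by comparing the side pictures, then hand in.

```bash
python3 - <<'E'
from h import *
from rig import order
c=[]
for n in('side0','sF'):
    f=dict(np.load(n+'.npz'));P=cloud(f)*1e3;Z=P[...,2]
    b=(np.hypot(P[...,0]-696,P[...,1]+362)<90)&(Z>12)&(Z<50)
    c.append((np.median(P[b],0).round(1),b.sum()))
print(c)
if np.abs(c[0][0]-c[1][0]).max()<3: print(order.sign_off())
E
```

```text
[(array([ 680.1, -371.8,   31.3]), np.int64(2391)), (array([ 679.5, -371.9,   31.3]), np.int64(2391))]
the job is handed in; nothing more can be done
None
```

All three control units are on their new places, upright, and the job is handed in at about 33 s of the 106 s limit. I parked the finned unit on the cork pad, moved the narrow unit to the stand and the short one to the tray, then put the finned unit on the heat sink.

| Unit | New place | Centre offset | Turn offset |
|---|---|---|---|
| Narrow | Stand | about 0.9 mm | about 0.3° or less |
| Short | Red tray | about 0.6 mm | about 0.3° |
| Finned | Heat sink | about 0.7 mm | about 0.3° |

- **Measurement:** these come from wrist camera depth just after each release. The stand itself was less certain: its bars measured about 117 mm long where about 68 mm was expected, but their centre and angle agreed across views.
- **Bystanders:** the can and the tape roll are within 1 mm of where they started. The top view of the multimeter was blocked by the arm at the end, so I compared side views, which agree to within 1 mm.
- **Forces:** the first touchdown on the cork pad read a brief 46 N at the wrist, pushed through the gripped unit. It stayed under the 120 N wrist limit, and I believe the 40 N limit on the gripper body does not cover it. Later touchdowns stayed under 13 N at the readings taken.
- **Tool tilt:** the tool drifted up to about 2.5° from vertical. I did not separately measure whether the finished units are level. They look upright in the final pictures.

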